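Tighten the plate clamp through its adjuster slot

TASK

Clamp the loose 96-well plate: take the flat adjuster blade from its stand and use it through the slot in the clamp's housing to push the star wheel round, tooth by tooth, until the jaw holds the plate snugly against the stop bar, feeling for the resistance and never forcing it, or the plate cracks. Then stand the blade back in its own stand and let go; touch the wheel, the jaw and the plate with nothing but the blade, and leave everything else on the bench alone.

Things in the scene. Friction and masses are not known exactly. Their poses are not given: they have to be found in the camera images.
- plate_clamp: White plate clamp fixed to the bench, 180 x 210 x 30 mm (x, y, z). Origin: centre of its underside; +y runs from housing to stop bar. The plate lies on the bed, z = 30 mm. Near the +y edge a 13 mm high stop bar is screwed across the bed, its jaw-side face anywhere from y = 72 to 79 mm (not measured). At the -y end a grey housing, 100 x 44 mm, centred at y = -75 mm, top z = 86 mm, hides the wheel.
- slot (a point): Centre of the access slot at the cover's upper face (clamp frame 0, -75, 86 mm; axes as the clamp's). The slot is 30 mm long along x and 13 mm wide along y, through a cover 4 mm thick. The wheel's tooth tips pass 6 mm below this point.
- star_wheel: Steel wheel under the slot: 12 straight radial teeth every 30 degrees, each 4 mm thick, 8 mm wide; tip radius 30, hub radius 16 mm. Origin: wheel centre, 36 mm below slot. Axis: the clamp's y; its own z lies along a tooth. To tighten, the top teeth move to the clamp's +x. A tooth of turn moves the jaw 4 mm; it stays where left. 2 to 4 N at a tooth turns it while the jaw is free.
- jaw: Aluminium jaw bar on the bed, 100 mm along x, 16 mm thick, 14 mm high, middle boss 31 mm high; moved only by the wheel, towards +y. Origin: middle of its pressing face, at bed height; axes as the clamp's. Once it squeezes the plate on the stop bar, the wheel stiffens within a few mm of tooth travel: 7 N at a tooth is snug (about 15 N on the plate, half of it stays), over 12 N risks it.
- microplate: White 96-well plate, 127.8 x 85.5 x 14.4 mm (x, y, z), about 110 g, lying loose on the bed between jaw and stop bar with a gap on both sides. Origin: centre of its underside. It cracks if the jaw presses with more than 40 N.
- blade_tool: Adjuster blade standing in its stand, 74 mm tall. Origin: centre of the blade's tip, z up to the handle. Flat steel blade from z = 0 to 26 mm, 3.5 mm thick along its x and 9 mm wide along its y (lowest 6 mm: 2.2 x 7 mm), a steel flange 20 x 28 mm from 26 to 30 mm, then a black rectangular handle 16 mm (x) by 24 mm (y) from 30 to 74 mm. 70 g.
- blade_stand: Grey block 60 x 60 x 34 mm fixed to the bench, with a pocket 7 mm (its x) by 12.5 mm (its y), 30 mm deep, in the middle of its top, for the blade; the tool hangs in it by its flange, its tip 8 mm above the bench, the handle's x along the stand's x. Origin: centre of the underside.
- round_probe: Not needed: a round probe, 80 mm tall, round black handle of 20 mm diameter, standing in a like block. Origin: its tip.
- reagent_bottle: Bystander: clear bottle with a blue cap, 60 mm diameter, 130 mm tall. Origin: centre of the underside.
- petri_dish: Bystander: flat clear dish, 92 mm diameter, 15 mm high. Origin: centre of the underside.
- tip_box: Bystander: grey box of pipette tips, 120 x 85 x 53 mm. Origin: centre of the underside.
- beaker: Bystander: glass beaker, 64 mm diameter, 85 mm tall. Origin: centre of the underside.
- spare_plate: Bystander: a second 96-well plate, 127.8 x 85.5 x 14.4 mm, lying on the bench. Origin: centre of the underside.
- small_jar: Bystander: small brown jar, 44 mm diameter, 50 mm tall. Origin: centre of the underside.
Things that resemble listed ones, but are neither listed nor needed, are in the scene too. What is shaped like the microplate but orange or purple is not meant.

How it is judged:
By the outcome, as a careful person would: the job done as asked, in the order asked, and still so for the second after the job is handed in, with the robot touching nothing.
It also fails if it takes over 67 s, if anything falls off the work surface, if the arm or the gripper's body presses on something with over 40 N, if the wrist force passes 120 N, or if a joint passes its speed limit or range.

ROBOT

A 6-joint arm with a two-finger parallel gripper is mounted at the origin on the work surface. World frame = base frame: x ahead of the robot, y to its left, z up, the work surface at z = 0. Lengths are in m, angles in degrees, forces in N, time in s.
With the tool pointing down it reaches from about 0.3 to 0.75 m from the base axis. Payload 8.5 kg.
Tool frame: the origin (TCP) lies on the centre line of the jaws, within the pads' length; the fingertips stand 17 mm ahead of it and the grasp point (between the pads) lies 2 mm behind it (robot.tips_ahead is the distance from the TCP to the fingertips, in m); z points along the fingers, y is the direction in which the jaws open and shut (so a half turn about z gives the same grasp; the last joint's range is limited). The gripper opens to 88 mm and grips with 3 to 60 N. Pads are 18 mm wide; open, the fingers measure 123 mm over their backs; the gripper's body (75 mm by 187 mm) begins 45 mm behind the grasp point.
Start: joints at [64.727, 21.807, 74.336, -0, 83.858, -12.336], TCP at [0.123, 0.536, 0.227] pointing down, gripper open.
Joint ranges: [-178.18, 178.18], [-50.72, 133.34], [12.68, 142.11], [-81.47, 261.47], [9.98, 163.14], [-165.26, 165.26]. Speed limits (degrees/s): [136.94, 136.94, 180, 180, 180, 180].

INTERFACE

Orientations are given as [roll, pitch, yaw] about the fixed x, y, z axes, in that order (R = Rz(yaw) Ry(pitch) Rx(roll)).
In Python, from cell import robot, vision gives the robot as it stands.
- The arm moves only by the tool drive_tool, never from a script. Its arguments are lists of equal length, an entry for each row: "translation": the shift along the tool's x, y, z in units of 30 mm (1.0 is 30 mm), a list of three; "angular": the turn, a rotation vector about the tool's x, y, z in units of 8 degrees (1.0 is 8 degrees), a list of three; "hand": the opening, from 0 (shut) to 1 (fully open). In form: {"translation": [[tx, ty, tz], ...], "angular": [[ax, ay, az], ...], "hand": [hand, ...]}. A call has 1 to 12 rows; each row is the pose to reach, as a shift and turn from the pose measured when the call began, along the tool's axes at that moment; what a row does not reach only later rows make up. A row lasts 1/10 s, in which the tool goes at most 50 mm and 8.59 degrees, less where a joint would pass 70% of its speed; a pose out of reach is approached as far as the arm can. A call with a gripper value outside its range is refused whole. The fingers move at their own pace and stop on an object; the grip force is fixed at half the most. Time passes only in rows, so rows that repeat a pose let the fingers close. It gives the time, the measured TCP pose, the force and the opening at its end, in the units of the state.
- robot.get_state(): the state, without advancing time (a new reading comes with each control period).
- vision.camera(name): name is "scene" or "side" or "wrist"; returns a dict with "pixels" (400x640x3 uint8, blue, green, red), "camera_matrix" (3x3 intrinsics, pixels), "position" and "orientation" of the camera in the world. Camera axes: x right, y down, z forward; pixel columns grow to the right and rows downward; lengths in m; the calibration is good to about 2 mm. A picture is of the moment at which its call begins. There is no depth.
- robot.job_done(): hands the job in, once; it reports no verdict.
Trained networks look in the newest picture that a camera, given by its name, has taken for a name from the list of things; names that differ only in an ending like _2 or _b are one class to them, and where a whole thing is asked for, a point or a joint stands for the part that bears it (a point fixed in the world has none). Each returns a list of dicts, best first, with "confidence" (0 to 1); they miss things now and then, are a little off and sometimes report something else, mostly with a low value. They report only what shows in the picture. A call takes as long as a camera call. They do not tell look-alikes from the thing itself.
- vision.recognise(target, camera): "bbox" ([left, top, right, bottom] in pixels, round what is visible of it).
- vision.outline_of(target, camera): "mask" (400x640 bool, what is visible of it) and "bbox" ([left, top, right, bottom] in pixels, round what is visible of it).
- vision.pinpoint(target, camera): "xy" ([column, row] in pixels: a listed point, or the origin of a listed thing).
The state is a dict: "time": time; "qpos": joint angles; "qd": joint speeds; "effort": joint torques, N m; "position": TCP position; "eef_rot": TCP orientation; "wrist_force": force on the tool from outside, world axes, zero at the start; "moment": the same for the moment, N m; "grip_width": finger opening in m.
Only numpy, scipy, OpenCV 4.12 (cv2) and the standard library are available. Lean on these libraries where they do the work, as an engineer would, in place of code of your own. Each camera call takes 0.05 s, during which the arm holds its last target.

## Working session

There is one attempt and no reset: what is moved stays moved. The work goes in short steps, Python scripts to look and compute and a tool call to move; the robot and the scene stay as the last step left them, time stands still between calls to the robot, and variables do not carry over. Pictures are saved under pics/ and viewed, and the job is handed in when it is done.

Besides the shell and the picture viewer there is one more tool, called by a JSON object that holds its "method" and its "body". drive_tool: Moves the arm, as the interface text tells. Its arguments: {"type":"object","properties":{"translation":{"type":"array","items":{"type":"array","items":{"type":"number"}}},"angular":{"type":"array","items":{"type":"array","items":{"type":"number"}}},"hand":{"type":"array","items":{"type":"number"}}},"required":["translation","angular","hand"]}

```bash
ls; mkdir -p pics; python3 - <<'E'
from cell import robot, vision
import cv2
s=robot.get_state(); print(s)
for n in ["scene","side","wrist"]:
    c=vision.camera(n); cv2.imwrite(f"pics/{n}0.png",c["pixels"]); print(n,c["camera_matrix"],c["position"],c["orientation"])
    for t in ["plate_clamp","slot","jaw","microplate","blade_tool","blade_stand","round_probe","star_wheel"]:
        try:
            print(t,[(r["xy"],r["confidence"]) for r in vision.pinpoint(t,n)][:4])
        except Exception as e: print(t,e)
print(robot.get_state()["time"])
E
```

```text
pics
{'time': 0.0, 'qpos': array([ 6.47258684e+01,  2.18407739e+01,  7.43841920e+01, -5.57212143e-04,
        8.38580572e+01, -1.23343843e+01]), 'qd': array([-9.25773800e-03, -1.88133960e-02, -7.89825407e-02, -3.61354069e-02,
        2.52041369e-05, -3.80253330e-02]), 'effort': array([ 9.40699028e-04, -4.37940431e+01, -2.24553448e+01,  7.13219354e-02,
        3.52725189e-02, -1.16290994e-04]), 'position': array([0.12302205, 0.53576175, 0.22654312]), 'eef_rot': array([-1.79918775e+02, -1.71939524e-02,  1.67060301e+02]), 'wrist_force': array([ 0.66551158, -0.36471719,  0.36094475]), 'moment': array([ 0.03806567, -0.01387185, -0.06342954]), 'grip_width': 0.08804393185032622}
scene [[406.14496722   0.         326.87924271]
 [  0.         406.14496722 202.91714274]
 [  0.           0.           1.        ]] [1.30860475 0.29997846 0.70743927] [-126.47792936    1.09365707  107.42004735]
plate_clamp [([341.9, 242.6], 0.96)]
slot [([311.4, 217.5], 0.95)]
jaw [([334.5, 232.8], 0.65), ([234.4, 193.4], 0.5)]
microplate [([436.0, 180.6], 0.95), ([350.5, 195.0], 0.92), ([356.7, 235.6], 0.82)]
blad
[... 351 characters left out ...]
    0.2219181    -9.22380574]
plate_clamp [([339.3, 201.1], 0.58)]
slot [([359.0, 188.0], 0.68)]
jaw [([344.8, 196.9], 0.47)]
microplate [([196.8, 172.2], 0.72), ([252.7, 215.7], 0.68), ([334.4, 187.1], 0.59)]
blade_tool [([400.5, 324.0], 0.94), ([466.9, 316.6], 0.61)]
blade_stand [([397.3, 328.8], 0.6)]
round_probe [([317.4, 342.2], 0.66)]
star_wheel []
wrist [[323.64138257   0.         314.19719945]
 [  0.         323.64138257 202.17490306]
 [  0.           0.           1.        ]] [0.04739675 0.55280045 0.38465087] [1.62621535e+02 6.73569205e-03 7.70775185e+01]
plate_clamp []
slot []
jaw []
microplate [([144.7, 254.0], 0.85)]
blade_tool []
blade_stand []
round_probe []
star_wheel []
1.35
```

View pics/scene0.png

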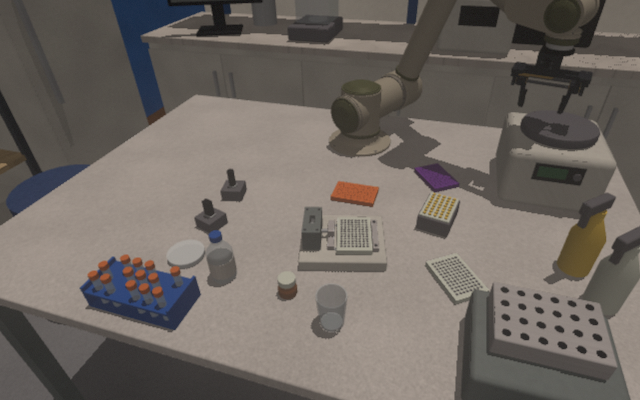

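View pics/side0.png

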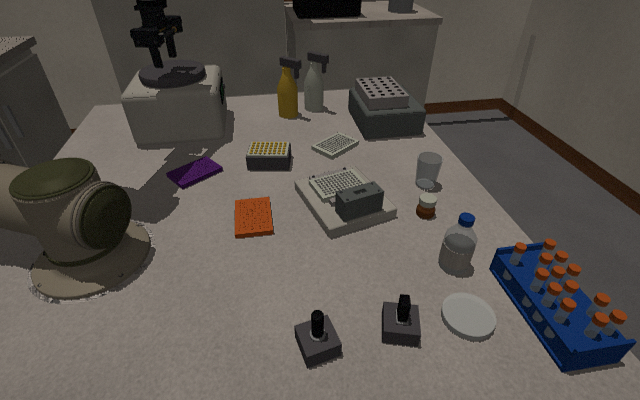

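```bash
cat > h.py <<'E'
import numpy as np, pickle
from scipy.spatial.transform import Rotation as R
K={'scene':(406.14496722,326.87924271,202.91714274,[1.30860475,0.29997846,0.70743927],[-126.47792936,1.09365707,107.42004735]),
'side':(370.97033522,316.41062136,197.26158847,[0.38239584,-0.62365993,0.57597243],[-127.18936891,0.2219181,-9.22380574])}
def ray(n,uv):
    f,cx,cy,p,o=K[n]; d=R.from_euler('xyz',o,degrees=True).apply([(uv[0]-cx)/f,(uv[1]-cy)/f,1]); return np.array(p),d
def onz(n,uv,z):
    p,d=ray(n,uv); return p+d*(z-p[2])/d[2]
def proj(n,X):
    f,cx,cy,p,o=K[n]; q=R.from_euler('xyz',o,degrees=True).inv().apply(np.atleast_2d(X)-np.array(p)); return q[:,:2]/q[:,2:]*f+[cx,cy]
def tri(obs):
    A=np.zeros((3,3));b=np.zeros(3)
    for n,uv in obs:
        p,d=ray(n,uv); d/=np.linalg.norm(d); M=np.eye(3)-np.outer(d,d); A+=M;b+=M@p
    return np.linalg.solve(A,b)
E
python3 - <<'E'
from h import *
import cv2
print('slot',onz('scene',(311.4,217.5),.086),onz('side',(359,188),.086))
print('blade',onz('scene',(211.5,216.8),.008),onz('side',(400.5,324),.008),onz('side',(466.9,316.6),.008),onz('scene',(208.4,226.9),.008))
print('stand',onz('scene',(209.1,225.3),0),onz('side',(397.3,328.8),0))
print('probe',onz('scene',(233.1,191.2),.008),onz('side',(317.4,342.2),.008))
print('plate',onz('scene',(356.7,235.6),.03),onz('side',(334.4,187.1),.03))
a=cv2.imread('pics/scene0.png');cv2.imwrite('pics/sc.png',cv2.resize(a[130:300,160:420],None,fx=3,fy=3,interpolation=cv2.INTER_CUBIC))
a=cv2.imread('pics/side0.png');cv2.imwrite('pics/si.png',cv2.resize(a[140:340,280:520],None,fx=3,fy=3,interpolation=cv2.INTER_CUBIC))
E
```

```text
slot [0.57803277 0.01843557 0.086     ] [0.58441337 0.03231173 0.086     ]
blade [ 0.5606404  -0.28657818  0.008     ] [ 0.58627585 -0.26978572  0.008     ] [ 0.70755398 -0.27461367  0.008     ] [ 0.60211227 -0.27182218  0.008     ]
stand [ 0.5874011  -0.28010698  0.        ] [ 0.58039175 -0.27306188  0.        ]
probe [ 0.43098776 -0.28806532  0.008     ] [ 0.43758153 -0.28042384  0.008     ]
plate [0.5498618 0.1272984 0.03     ] [0.54725807 0.12134239 0.03      ]
```

View pics/sc.png

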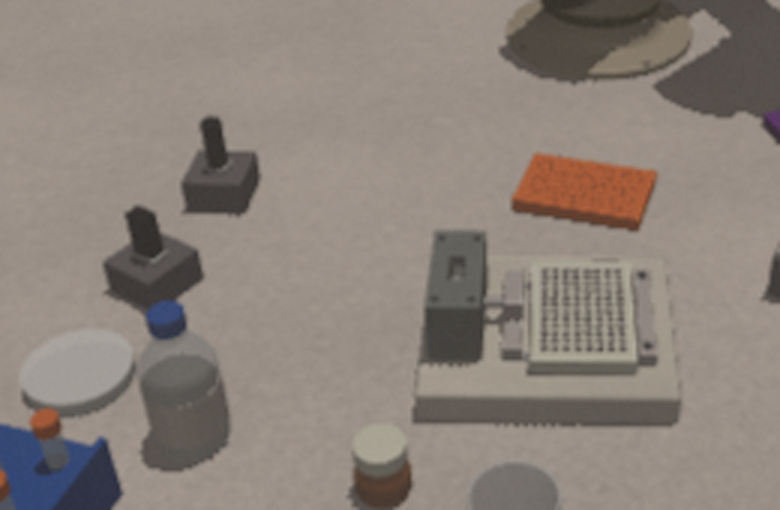

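View pics/si.png

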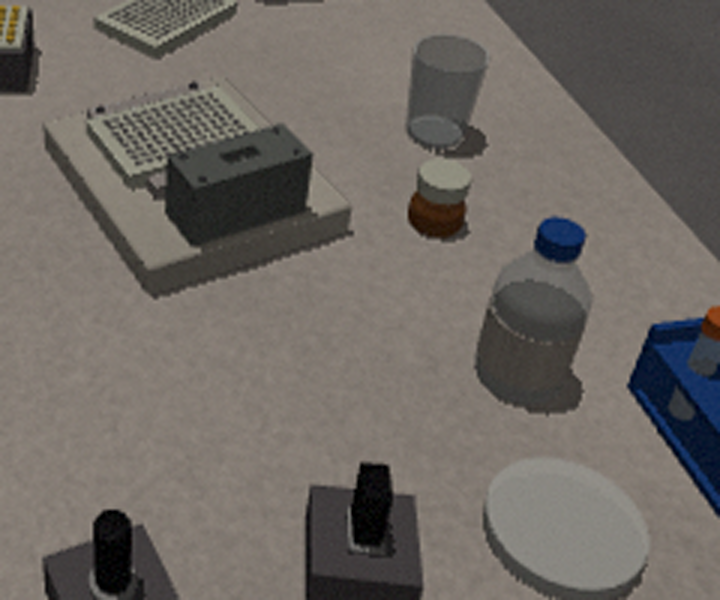

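```bash
python3 - <<'E'
from h import *
si=lambda u,v:(u/3+280,v/3+140)
sc=lambda u,v:(u/3+160,v/3+130)
print('stand side top');q=[onz('side',si(*p),.034) for p in [(310,486),(414,494),(421,575),(307,567)]]
print(np.round(q,4),np.mean(q,0)); 
for i in range(4): d=q[(i+1)%4]-q[i]; print(np.linalg.norm(d),np.degrees(np.arctan2(d[1],d[0])))
print('stand scene top');q=[onz('scene',sc(*p),.034) for p in [(106,265),(150,288),(202,262)]]
print(np.round(q,4),(q[0]+q[2])/2)
for i in range(2): d=q[(i+1)]-q[i]; print(np.linalg.norm(d),np.degrees(np.arctan2(d[1],d[0])))
print('housing top scene');q=[onz('scene',sc(*p),.086) for p in [(435,231),(487,233),(481,308),(427,307)]]
print(np.round(q,4),np.mean(q,0))
for i in range(4): d=q[(i+1)%4]-q[i]; print(np.linalg.norm(d),np.degrees(np.arctan2(d[1],d[0])))
print('housing top side');q=[onz('side',si(*p),.086) for p in [(167,155),(278,125),(311,154),(187,187)]]
print(np.round(q,4),np.mean(q,0))
for i in range(4): d=q[(i+1)%4]-q[i]; print(np.linalg.norm(d),np.degrees(np.arctan2(d[1],d[0])))
print('slot',onz('scene',sc(457,268),.086),onz('side',si(239,154),.086))
E
```

```text
stand side top
[[ 0.5621 -0.2388  0.034 ]
 [ 0.6201 -0.2541  0.034 ]
 [ 0.6041 -0.3049  0.034 ]
 [ 0.5443 -0.2901  0.034 ]] [ 0.58264518 -0.27196847  0.034     ]
0.059993986745886824 -14.764354062029378
0.053362794702499765 -107.52282831765163
0.061554506844964635 166.05535594203644
0.0543381663773162 70.88473578254036
stand scene top
[[ 0.6064 -0.3034  0.034 ]
 [ 0.6239 -0.2484  0.034 ]
 [ 0.5786 -0.2224  0.034 ]] [ 0.59252925 -0.26287199  0.034     ]
0.05764584865676801 72.28639994027431
0.052259502864754184 150.09445032817922
housing top scene
[[ 0.542  -0.0113  0.086 ]
 [ 0.5325  0.032   0.086 ]
 [ 0.6261  0.0573  0.086 ]
 [ 0.6368  0.0163  0.086 ]] [0.58437261 0.02357166 0.086     ]
0.04431816529819223 102.34494261188877
0.09698036803730183 15.16528232323896
0.04237275160714652 -75.47255903211723
0.09870749158195279 -163.73505045929028
housing top side
[[ 0.5297  0.0273  0.086 ]
 [ 0.6218  0.0514  0.086 ]
 [ 0.6354  0.0109  0.086 ]
 [ 0.536  -0.0129  0.086 ]] [0.58072446 0.01917582 0.086     ]
0.09523756825229138 14.652067550870433
0.04278954857776092 -71.44281974577979
0.10222234258993483 -166.5612344908677
0.04072733014916772 98.94828661421032
slot [0.58419665 0.02299404 0.086     ] [0.58269374 0.01970412 0.086     ]
```

```bash
cat >> h.py <<'E'
def rel(pos,yaw):
    from cell import robot
    s=robot.get_state(); R0=R.from_euler('xyz',s['eef_rot'],degrees=True); R1=R.from_euler('xyz',[180,0,yaw],degrees=True)
    t=R0.inv().apply(np.array(pos)-s['position'])/.03
    w=np.degrees((R0.inv()*R1).as_rotvec())/8
    print('t',s['time'],'pos',np.round(s['position'],4),'rot',np.round(s['eef_rot'],2),'F',np.round(s['wrist_force'],2),'M',np.round(s['moment'],3),'w',round(s['grip_width'],4)); print('T',np.round(t,3),'A',np.round(w,3))
E
python3 -c "
from h import *
rel([.583,-.272,.2],75)"
```

```text
t 1.35 pos [0.1231 0.536  0.2272] rot [-180.      0.    167.06] F [0.62 0.35 0.19] M [-0.033  0.042  0.021] w 0.0879
T [-20.97  -22.817   0.906] A [-0.     0.    11.508]
```

{"method": "drive_tool", "body": {"translation": [[-20.97,-22.82,0.5],[-20.97,-22.82,0.5],[-20.97,-22.82,0.5],[-20.97,-22.82,0.5],[-20.97,-22.82,0.5],[-20.97,-22.82,0.5],[-20.97,-22.82,0.5],[-20.97,-22.82,0.5],[-20.97,-22.82,0.5],[-20.97,-22.82,0.5],[-20.97,-22.82,0.5],[-20.97,-22.82,0.5]], "angular": [[0,0,11.5],[0,0,11.5],[0,0,11.5],[0,0,11.5],[0,0,11.5],[0,0,11.5],[0,0,11.5],[0,0,11.5],[0,0,11.5],[0,0,11.5],[0,0,11.5],[0,0,11.5]], "hand": [1,1,1,1,1,1,1,1,1,1,1,1]}}

```text
time: 2.55
position: [0.4205, 0.0124, 0.2177]
eef_rot: [180.0, -0.0, 74.9]
wrist_force: [1.0, 1.3, 0.3]
grip_width: 0.0882
```

```bash
python3 -c "
from h import *
rel([.583,-.272,.2],75)"
```

```text
t 2.55 pos [0.4205 0.0124 0.2177] rot [ 1.7996e+02 -1.0000e-02  7.4850e+01] F [1.01 1.29 0.26] M [-0.079  0.031  0.017] w 0.0882
T [-7.737  7.705  0.595] A [ 0.006 -0.001 -0.018]
```

{"method": "drive_tool", "body": {"translation": [[-7.737,7.705,0.6],[-7.737,7.705,0.6],[-7.737,7.705,0.6],[-7.737,7.705,0.6],[-7.737,7.705,0.6],[-7.737,7.705,0.6],[-7.737,7.705,0.6],[-7.737,7.705,0.6],[-7.737,7.705,0.6]], "angular": [[0,0,0],[0,0,0],[0,0,0],[0,0,0],[0,0,0],[0,0,0],[0,0,0],[0,0,0],[0,0,0]], "hand": [1,1,1,1,1,1,1,1,1]}}

```text
time: 3.45
position: [0.5828, -0.2719, 0.1993]
eef_rot: [-180.0, -0.0, 74.8]
wrist_force: [0.6, -0.0, -0.3]
grip_width: 0.088
```

```bash
cat >> h.py <<'E'
def snap(n,fn,crop=None,k=1):
    from cell import robot,vision
    import cv2
    c=vision.camera(n); M=c['camera_matrix']; K[n]=(M[0][0],M[0][2],M[1][2],np.array(c['position']),np.array(c['orientation']))
    pickle.dump(K[n],open('pics/'+fn+'.pkl','wb'))
    a=c['pixels']; cv2.imwrite(f'pics/{fn}.png',a)
    if crop: l,t,r,b=crop; cv2.imwrite(f'pics/{fn}_c.png',cv2.resize(a[t:b,l:r],None,fx=k,fy=k,interpolation=cv2.INTER_CUBIC))
    return a
E
python3 -c "
from h import *
snap('wrist','w1')
print(K['wrist'])
print(proj('wrist',[[.583,-.272,.034],[.583,-.272,.082]]))
rel([.583,-.272,.2],75)"
```

```text
(np.float64(323.64138257325095), np.float64(314.1971994494029), np.float64(202.17490305611162), array([ 0.60275959, -0.19788857,  0.35686185]), array([ 1.62651396e+02,  1.36292422e-02, -1.51581888e+01]))
[[314.57233069 179.62876061]
 [314.61963249 192.24759953]]
t 3.5 pos [ 0.5827 -0.2712  0.1999] rot [ 1.7998e+02 -3.0000e-02  7.4870e+01] F [-0.73  0.57 -0.22] M [-0.106  0.083  0.004] w 0.0884
T [-0.023  0.016 -0.005] A [ 0.002 -0.004 -0.016]
```

View pics/w1.png

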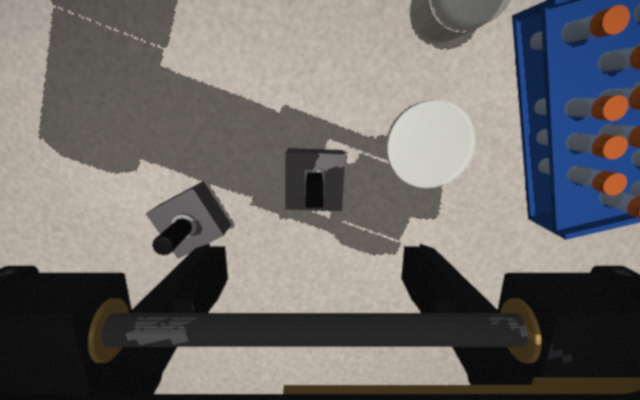

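```bash
python3 -c "
import cv2
a=cv2.imread('pics/w1.png')[130:230,260:370];a=cv2.convertScaleAbs(a,alpha=2.2,beta=20)
cv2.imwrite('pics/w1c.png',cv2.resize(a,None,fx=6,fy=6,interpolation=cv2.INTER_CUBIC))"
```

```text
(no output)
```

View pics/w1c.png

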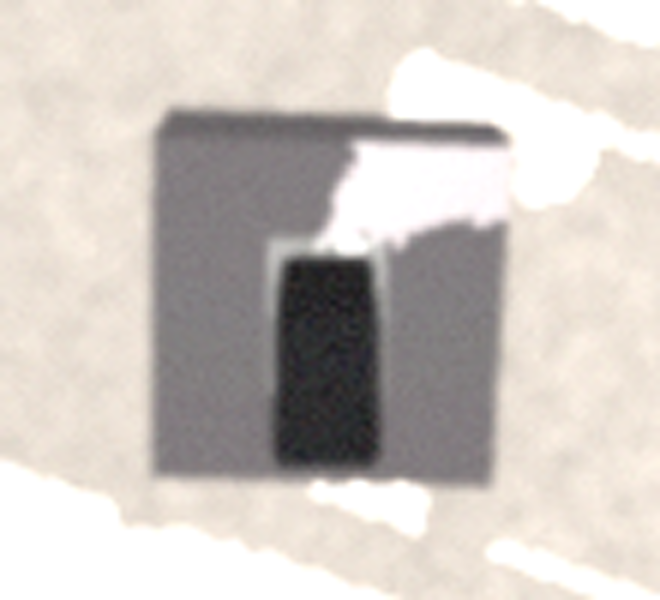

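```bash
python3 -c "
from h import *
K['wrist']=pickle.load(open('pics/w1.pkl','rb'))
P=lambda u,v:onz('wrist',(u/6+260,v/6+130),.034)
q=[P(*p) for p in [(156,132),(507,140),(493,487),(153,475)]]
print(np.round(q,4),np.mean(q,0))
for i in range(4): d=q[(i+1)%4]-q[i]; print(np.linalg.norm(d),np.degrees(np.arctan2(d[1],d[0])))
for v in (368,466):
  for u in (275,380): print(onz('wrist',(u/6+260,v/6+130),.082))
a=onz('wrist',(275/6+260,466/6+130),.082);b=onz('wrist',(380/6+260,466/6+130),.082);print(np.linalg.norm(a-b),(a+b)/2)
"
```

```text
[[ 0.5629 -0.2373  0.034 ]
 [ 0.6189 -0.2538  0.034 ]
 [ 0.6022 -0.3125  0.034 ]
 [ 0.5451 -0.2948  0.034 ]] [ 0.58226678 -0.27460159  0.034     ]
0.05836828613570722 -16.461589419957008
0.06100634303847307 -105.86898788298619
0.05972540643413347 162.71234410350192
0.060146323005829595 72.85257002810283
[ 0.57575044 -0.26917102  0.082     ]
[ 0.59062403 -0.27319938  0.082     ]
[ 0.57167679 -0.28376148  0.082     ]
[ 0.58678618 -0.2878535   0.082     ]
0.0156536947839504 [ 0.57923148 -0.28580749  0.082     ]
```

```bash
python3 -c "
from h import *
rel([.5825,-.2745,.058],73.3)"
```

```text
t 3.5 pos [ 0.5827 -0.2712  0.1999] rot [ 1.7998e+02 -3.0000e-02  7.4870e+01] F [-0.73  0.57 -0.22] M [-0.106  0.083  0.004] w 0.0884
T [-0.11   0.02   4.728] A [ 0.002 -0.004  0.197]
```

{"method": "drive_tool", "body": {"translation": [[-0.11,0.02,1.5],[-0.11,0.02,2.7],[-0.11,0.02,3.5],[-0.11,0.02,4.2],[-0.11,0.02,4.65],[-0.11,0.02,4.73],[-0.11,0.02,4.73],[-0.11,0.02,4.73]], "angular": [[0,0,0.2],[0,0,0.2],[0,0,0.2],[0,0,0.2],[0,0,0.2],[0,0,0.2],[0,0,0.2],[0,0,0.2]], "hand": [0.7,0.5,0.5,0.5,0.5,0.5,0.5,0.5]}}

```text
time: 4.3
position: [0.583, -0.2746, 0.0593]
eef_rot: [179.9, 0.0, 73.3]
wrist_force: [-0.5, -0.3, 0.2]
grip_width: 0.0437
```

```bash
python3 -c "
from h import *
snap('wrist','w2')
rel([.5825,-.2745,.058],73.3)"
```

```text
t 4.35 pos [ 0.5829 -0.2747  0.0592] rot [1.7987e+02 1.0000e-02 7.3280e+01] F [-0.08  0.87  0.61] M [-0.035  0.116  0.029] w 0.044
T [ 0.002 -0.016  0.041] A [ 0.016  0.001 -0.002]
```

View pics/w2.png

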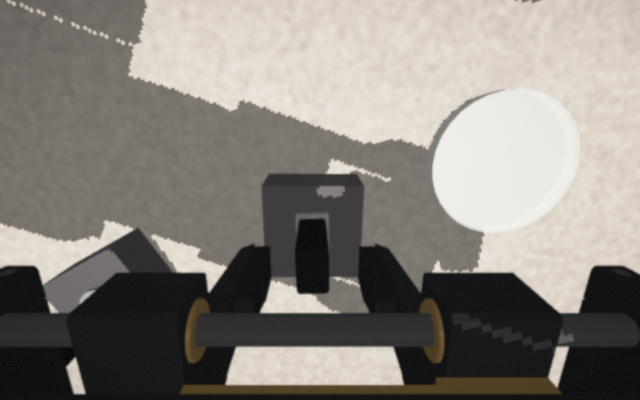

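{"method": "drive_tool", "body": {"translation": [[0,-0.015,0],[0,-0.015,0],[0,-0.015,0],[0,-0.015,0],[0,-0.015,0]], "angular": [[0,0,0],[0,0,0],[0,0,0],[0,0,0],[0,0,0]], "hand": [0.1,0.1,0.1,0.1,0.1]}}

```text
time: 4.85
position: [0.5825, -0.2746, 0.0593]
eef_rot: [179.9, 0.0, 73.3]
wrist_force: [-0.6, -0.1, 2.1]
grip_width: 0.0157
```

{"method": "drive_tool", "body": {"translation": [[0,0,-0.3],[0,0,-1.0],[0,0,-2.0],[0,0,-3.2],[0,0,-4.0],[0,0,-4.0]], "angular": [[0,0,0],[0,0,0],[0,0,0],[0,0,0],[0,0,0],[0,0,0]], "hand": [0.1,0.1,0.1,0.1,0.1,0.1]}}

```text
time: 5.45
position: [0.5833, -0.2751, 0.1836]
eef_rot: [179.5, 0.1, 73.3]
wrist_force: [0.8, 0.6, -1.1]
grip_width: 0.0159
```

```bash
python3 -c "
from h import *
snap('wrist','w3')
rel([.583,.021,.180],104.5)"
```

```text
t 5.5 pos [ 0.5826 -0.2747  0.1809] rot [1.7969e+02 7.0000e-02 7.3290e+01] F [ 0.98 -0.44 -1.77] M [-0.061  0.094  0.059] w 0.0155
T [ 9.443e+00 -2.822e+00  3.000e-03] A [ 0.035  0.019 -3.902]
```

View pics/w3.png

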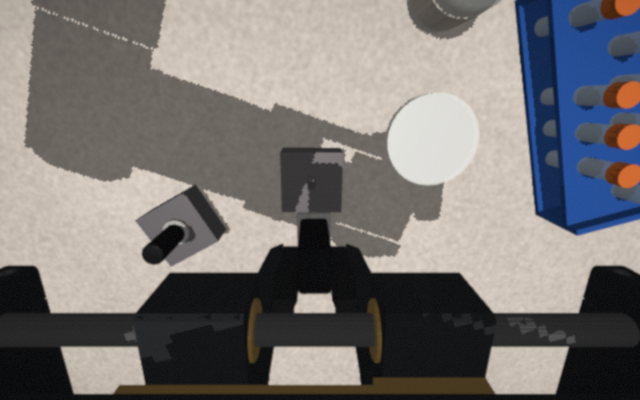

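```bash
python3 -c "
from h import *
print(onz('side',(457,268),0),onz('scene',(221,278),0))
rel([.583+.0075,.021-.029,.200],104.5)"
```

```text
[ 0.74751967 -0.1582926   0.        ] [ 0.75259911 -0.15057102  0.        ]
t 5.5 pos [ 0.5826 -0.2747  0.1809] rot [1.7969e+02 7.0000e-02 7.3290e+01] F [ 0.98 -0.44 -1.77] M [-0.061  0.094  0.059] w 0.0155
T [ 8.588 -2.301 -0.66 ] A [ 0.035  0.019 -3.902]
```

{"method": "drive_tool", "body": {"translation": [[1.5,-0.4,-0.66],[3,-0.8,-0.66],[4.5,-1.2,-0.66],[6,-1.6,-0.66],[7.4,-2.0,-0.66],[8.3,-2.2,-0.66],[8.59,-2.3,-0.66],[8.59,-2.3,-0.66],[8.59,-2.3,-0.66]], "angular": [[0,0,-0.7],[0,0,-1.4],[0,0,-2.1],[0,0,-2.8],[0,0,-3.4],[0.03,0.02,-3.9],[0.03,0.02,-3.9],[0.03,0.02,-3.9],[0.03,0.02,-3.9]], "hand": [0.1,0.1,0.1,0.1,0.1,0.1,0.1,0.1,0.1]}}

```text
time: 6.4
position: [0.5904, -0.009, 0.1993]
eef_rot: [-180.0, -0.0, 104.4]
wrist_force: [0.8, 0.0, -1.2]
grip_width: 0.0158
```

```bash
python3 -c "
from h import *
from cell import vision
a=snap('wrist','w4',(200,60,430,240),3.4)
print([(r['xy'],r['confidence']) for r in vision.pinpoint('slot','wrist')])
rel([.583,.021,.200],104.5)"
```

```text
[([314.4, 154.7], 0.68)]
t 6.5 pos [ 0.5905 -0.0094  0.1996] rot [179.99   0.   104.35] F [-0.62  0.84 -1.  ] M [-0.114  0.021  0.022] w 0.0155
T [ 1.044  0.009 -0.014] A [ 0.001  0.001 -0.019]
```

View pics/w4.png

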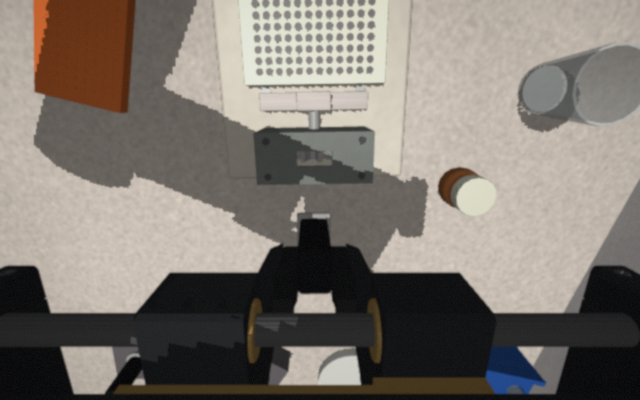

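View pics/w4_c.png

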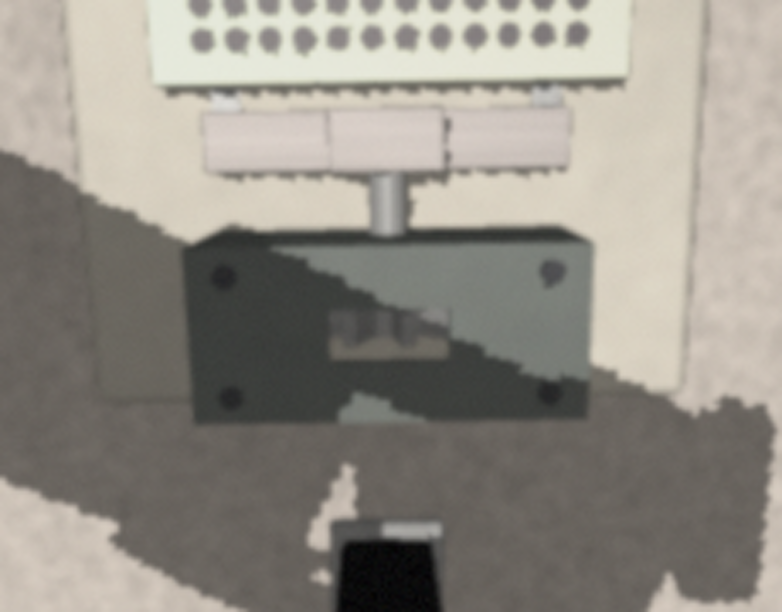

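```bash
python3 -c "
from h import *
import cv2
a=cv2.imread('pics/w4.png')[145:175,285:345];a=cv2.convertScaleAbs(a,alpha=1.8,beta=0)
cv2.imwrite('pics/w4s.png',cv2.resize(a,None,fx=12,fy=12,interpolation=cv2.INTER_CUBIC))
K['wrist']=pickle.load(open('pics/w4.pkl','rb'))
P=lambda u,v:onz('wrist',(u/3.4+200,v/3.4+60),.086)
q=[P(*p) for p in [(184,243),(592,243),(588,419),(194,422)]]
print(np.mean(q,0))
for i in range(4): d=q[(i+1)%4]-q[i]; print(np.linalg.norm(d),np.degrees(np.arctan2(d[1],d[0])))
q=[P(*p) for p in [(330,310),(449,310),(449,358),(330,358)]]
print(np.mean(q,0))
for i in range(4): d=q[(i+1)%4]-q[i]; print(np.linalg.norm(d),np.degrees(np.arctan2(d[1],d[0])))
"
```

```text
[0.58252926 0.02087496 0.086     ]
0.09847169595906004 14.394443268929566
0.04372818920914932 -73.76755675279944
0.09981264172661636 -165.1515147927588
0.044496698138592986 104.477767661289
[0.58255095 0.02081413 0.086     ]
0.029242585333011183 14.396253712447567
0.011935331068394485 -74.66365533256962
0.029628158496273923 -165.602408280232
0.011935924805331294 103.48535830152154
```

View pics/w4s.png

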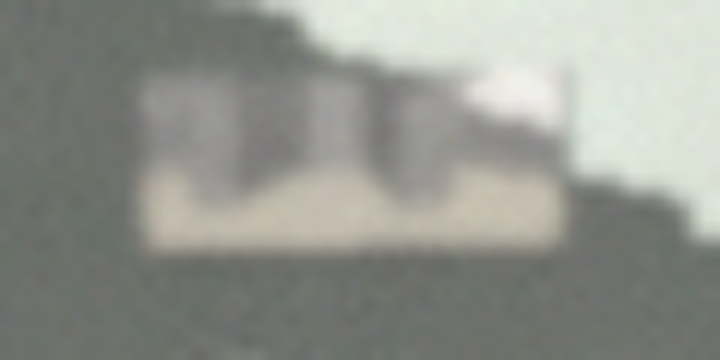

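```bash
cat >> h.py <<'E'
S=np.array([.5825,.0208,.086]); EX=np.array([np.cos(np.radians(14.5)),np.sin(np.radians(14.5)),0]); EY=np.array([-EX[1],EX[0],0]); TL=.0512
def tgt(x,y,z):  # blade tip in slot frame (mm; z rel. wheel centre)
    p=S+EX*x/1e3+EY*y/1e3; p[2]=.050+z/1e3+TL; rel(p,104.5)
    from cell import robot
    s=robot.get_state(); d=(s['position']-S)*1e3
    print('tip now x %.2f y %.2f z %.2f  Fx %.2f Fy %.2f'%(d@EX,d@EY,s['position'][2]*1e3-50-TL*1e3,s['wrist_force']@EX,s['wrist_force']@EY))
E
python3 -c "
from h import *
tgt(-3,0,42)"
```

```text
t 6.5 pos [ 0.5905 -0.0094  0.1996] rot [179.99   0.   104.35] F [-0.62  0.84 -1.  ] M [-0.114  0.021  0.022] w 0.0155
T [ 1.041 -0.109  1.88 ] A [ 0.001  0.001 -0.019]
tip now x 0.18 y -31.24 z 98.40  Fx -0.39 Fy 0.97
```

{"method": "drive_tool", "body": {"translation": [[1.04,-0.109,0.8],[1.04,-0.109,1.6],[1.04,-0.109,1.88],[1.04,-0.109,1.88],[1.04,-0.109,1.88]], "angular": [[0,0,-0.02],[0,0,-0.02],[0,0,-0.02],[0,0,-0.02],[0,0,-0.02]], "hand": [0.1,0.1,0.1,0.1,0.1]}}

```text
time: 7.0
position: [0.5803, 0.0191, 0.144]
eef_rot: [179.9, 0.0, 104.4]
wrist_force: [-0.2, -0.1, -0.7]
grip_width: 0.0155
```

```bash
python3 -c "
from h import *
import cv2
a=snap('scene','s5');b=snap('side','d5');
u=proj('scene',[S])[0];v=proj('side',[S])[0];print(u,v)
c=[]
for im,p in((a,u),(b,v)):
  x,y=int(p[0]),int(p[1]); c.append(cv2.resize(cv2.convertScaleAbs(im[y-35:y+25,x-30:x+30],alpha=1.6),None,fx=6.5,fy=6.5,interpolation=cv2.INTER_CUBIC))
cv2.imwrite('pics/sd5.png',np.hstack(c))
tgt(-3,0,22)"
```

```text
[311.71280812 218.76008451] [359.45858377 191.05539676]
t 7.1 pos [0.5803 0.0194 0.1443] rot [1.7988e+02 5.0000e-02 1.0446e+02] F [-0.08  0.8   0.55] M [-0.041  0.09  -0.034] w 0.0156
T [ 0.027 -0.018  0.703] A [ 0.015  0.007 -0.005]
tip now x -2.50 y -0.80 z 43.10  Fx 0.12 Fy 0.80
```

View pics/sd5.png

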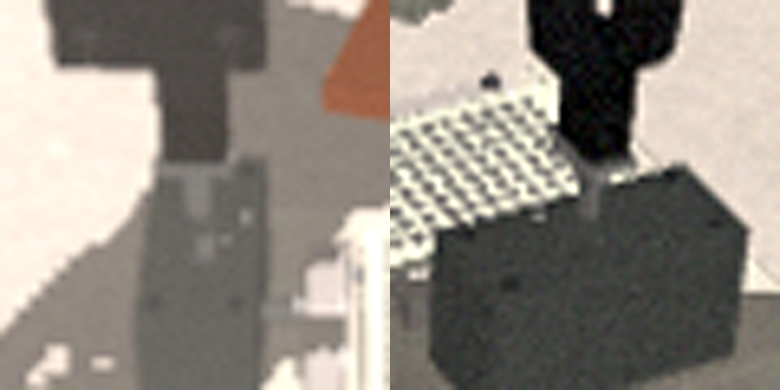

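{"method": "drive_tool", "body": {"translation": [[0.027,-0.018,0.2],[0.027,-0.018,0.42],[0.027,-0.018,0.5],[0.027,-0.018,0.5]], "angular": [[0.01,0,0],[0.01,0,0],[0.01,0,0],[0.01,0,0]], "hand": [0.1,0.1,0.1,0.1]}}

```text
time: 7.5
position: [0.5794, 0.0201, 0.1287]
eef_rot: [-180.0, 0.0, 104.5]
wrist_force: [-0.5, 0.2, -0.3]
grip_width: 0.0157
```

```bash
python3 -c "
from h import *
tgt(-3,0,22)"
```

```text
t 7.5 pos [0.5794 0.0201 0.1287] rot [-1.7998e+02  3.0000e-02  1.0446e+02] F [-0.53  0.25 -0.25] M [-0.04   0.029  0.018] w 0.0157
T [-0.003  0.008  0.185] A [-0.003  0.003 -0.005]
tip now x -3.23 y 0.08 z 27.54  Fx -0.45 Fy 0.37
```

{"method": "drive_tool", "body": {"translation": [[0,0.008,0.1],[0,0.008,0.18],[0,0.008,0.18]], "angular": [[0,0,0],[0,0,0],[0,0,0]], "hand": [0.1,0.1,0.1]}}

```text
time: 7.8
position: [0.5794, 0.0202, 0.1229]
eef_rot: [-179.9, 0.0, 104.5]
wrist_force: [-0.5, 0.0, -1.9]
grip_width: 0.0154
```

{"method": "drive_tool", "body": {"translation": [[0,0.05,0],[0,0.1,0],[0,0.133,0],[0,0.133,0]], "angular": [[0,0,0],[0,0,0],[0,0,0],[0,0,0]], "hand": [0.1,0.1,0.1,0.1]}}

```text
time: 8.2
position: [0.5835, 0.0212, 0.123]
eef_rot: [-180.0, 0.0, 104.5]
wrist_force: [-0.4, -0.2, 0.4]
grip_width: 0.0157
```

```bash
python3 -c "
from h import *
tgt(10,0,22)"
```

```text
t 8.2 pos [0.5835 0.0212 0.123 ] rot [-1.7996e+02  2.0000e-02  1.0447e+02] F [-0.41 -0.21  0.43] M [-0.025  0.063 -0.005] w 0.0157
T [-0.004  0.299 -0.007] A [-0.005  0.002 -0.004]
tip now x 1.04 y 0.13 z 21.80  Fx -0.45 Fy -0.10
```

{"method": "drive_tool", "body": {"translation": [[0,0.05,0],[0,0.1,0],[0,0.15,0],[0,0.15,0]], "angular": [[0,0,0],[0,0,0],[0,0,0],[0,0,0]], "hand": [0.1,0.1,0.1,0.1]}}

```text
time: 8.6
position: [0.5877, 0.0223, 0.1227]
eef_rot: [-179.9, 0.0, 104.5]
wrist_force: [-2.0, -1.3, -1.0]
grip_width: 0.0157
```

```bash
python3 -c "
from h import *
tgt(10.5,0,22)"
```

```text
t 8.6 pos [0.5877 0.0223 0.1227] rot [-179.9     0.    104.47] F [-1.95 -1.32 -1.05] M [-0.19   0.607 -0.029] w 0.0157
T [-0.007  0.17  -0.016] A [-0.012  0.    -0.004]
tip now x 5.39 y 0.21 z 21.53  Fx -2.22 Fy -0.79
```

{"method": "drive_tool", "body": {"translation": [[0,0.05,0],[0,0.1,0],[0,0.15,0],[0,0.18,0],[0,0.18,0]], "angular": [[0,0,0],[0,0,0],[0,0,0],[0,0,0],[0,0,0]], "hand": [0.1,0.1,0.1,0.1,0.1]}}

```text
time: 9.1
position: [0.5932, 0.0237, 0.1228]
eef_rot: [-179.9, 0.0, 104.5]
wrist_force: [-1.6, -0.0, -0.2]
grip_width: 0.0154
```

```bash
python3 -c "
from h import *
from cell import robot
snap('wrist','w6',(200,60,430,240),3.4)
snap('scene','s6')
for i in range(1): print(robot.get_state()['moment'])
tgt(10.5,0,31.5)"
```

```text
[-0.20430235  0.48009428 -0.00693948]
t 9.2 pos [0.5931 0.0237 0.1229] rot [-1.7995e+02  1.0000e-02  1.0447e+02] F [-2.92 -1.79 -0.29] M [-0.204  0.48  -0.007] w 0.0158
T [-0.006 -0.017 -0.328] A [-0.007  0.001 -0.004]
tip now x 11.01 y 0.18 z 21.67  Fx -3.27 Fy -1.00
```

View pics/w6_c.png

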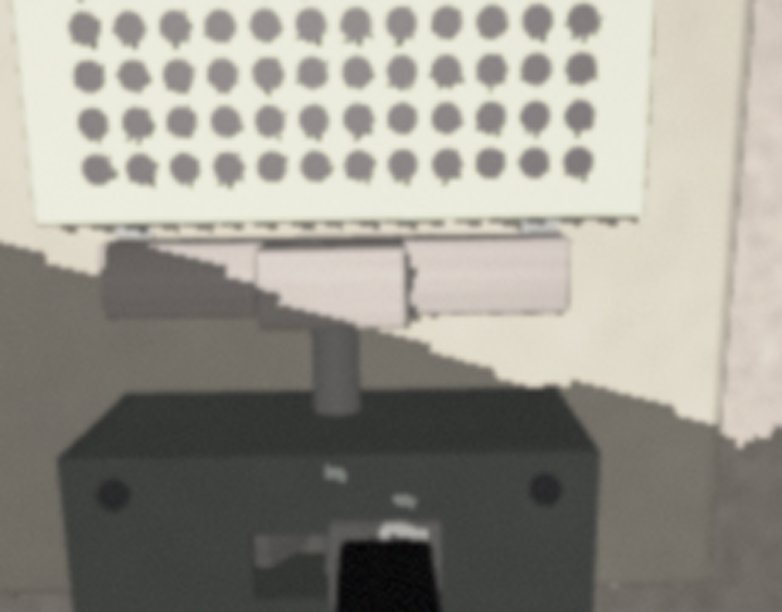

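```bash
python3 -c "
from h import *
import cv2
for f,pts in (('w4',[(264,108,.044),(389,83,.0444),(389,88,.030)]),('w6',[(180,240,.044),(490,238,.044),(340,219,.0444),(340,226,.030)])):
  K['wrist']=pickle.load(open('pics/'+f+'.pkl','rb'))
  for u,v,z in pts:
    d=onz('wrist',(u/3.4+200,v/3.4+60),z)-S; print(f,'x %.1f y %.1f'%(d@EX*1e3,d@EY*1e3-75))
for n,f in (('scene','scene0'),('scene','s6')):
  a=cv2.imread('pics/'+f+'.png');cv2.imwrite('pics/'+f+'z.png',cv2.resize(cv2.convertScaleAbs(a[200:275,295:395],alpha=1.3),None,fx=8,fy=8,interpolation=cv2.INTER_CUBIC))
"
```

```text
w4 x -33.6 y -20.9
w4 x 0.0 y -14.7
w4 x 0.0 y -15.3
w6 x -33.3 y -18.2
w6 x 32.0 y -17.8
w6 x 0.5 y -13.9
w6 x -0.1 y -16.4
```

View pics/s6z.png

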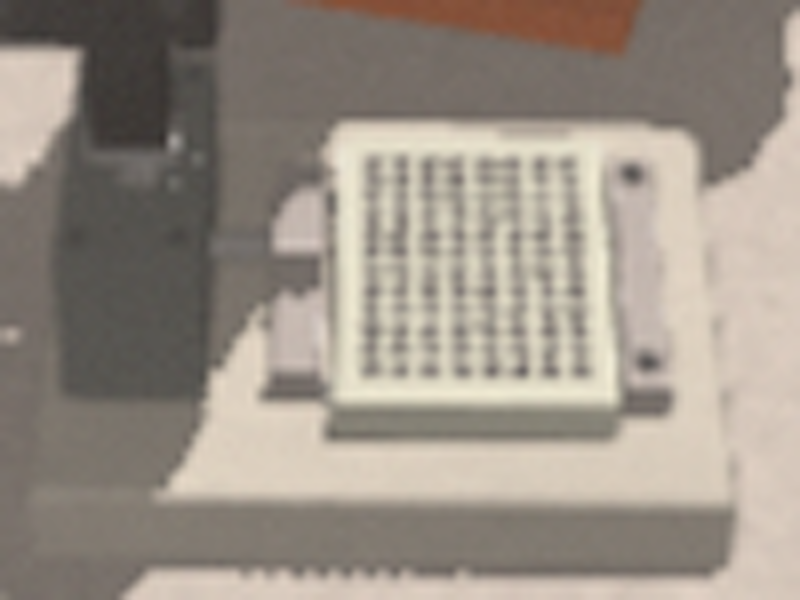

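```bash
python3 -c "
from h import *
P=lambda u,v,z:((onz('scene',(u/8+295,v/8+200),z)-S)*1e3)
for n,p in (('stop',(610,165,.043)),('stop',(624,390,.043)),('stopfar',(652,160,.043)),('stopfar',(672,390,.043)),('plateR',(603,150,.0444)),('plateR',(619,400,.0444)),('plateL',(333,150,.0444)),('plateL',(330,400,.0444)),('jaw back',(264,375,.044)),('base',(733,505,.03)),('baseTR',(697,135,.03))):
  d=P(*p);print(n,'x %.1f y %.1f'%(d@EX,d@EY-75))
"
```

```text
stop x -50.0 y 73.9
stop x 56.4 y 74.2
stopfar x -52.9 y 87.6
stopfar x 55.9 y 88.4
plateR x -55.9 y 71.8
plateR x 62.2 y 72.4
plateL x -53.5 y -15.9
plateL x 64.9 y -13.0
jaw back x 54.2 y -33.2
base x 90.3 y 105.0
baseTR x -82.8 y 104.6
```

{"method": "drive_tool", "body": {"translation": [[0,-0.04,0],[0,-0.05,-0.2],[0,-0.05,-0.39],[0,-0.05,-0.39],[0,-0.3,-0.39],[0,-0.52,-0.39],[0,-0.52,-0.39],[0,-0.52,-0.39],[0,-0.52,-0.2],[0,-0.52,0],[0,-0.52,0]], "angular": [[0,0,0],[0,0,0],[0,0,0],[0,0,0],[0,0,0],[0,0,0],[0,0,0],[0,0,0],[0,0,0],[0,0,0],[0,0,0]], "hand": [0.1,0.1,0.1,0.1,0.1,0.1,0.1,0.1,0.1,0.1,0.1]}}

```text
time: 10.3
position: [0.5776, 0.0199, 0.1216]
eef_rot: [-179.8, -0.0, 104.5]
wrist_force: [0.4, -0.1, -0.6]
grip_width: 0.0158
```

```bash
python3 -c "
from h import *
tgt(3,0,22)"
```

```text
t 10.3 pos [0.5776 0.0199 0.1216] rot [-1.7983e+02 -4.0000e-02  1.0447e+02] F [ 0.45 -0.11 -0.6 ] M [-0.053  0.097  0.012] w 0.0158
T [-0.012  0.267 -0.054] A [-0.021 -0.005 -0.004]
tip now x -5.01 y 0.37 z 20.40  Fx 0.41 Fy -0.21
```

{"method": "drive_tool", "body": {"translation": [[-0.01,0.07,-0.05],[-0.01,0.14,-0.05],[-0.01,0.2,-0.05],[-0.01,0.26,-0.05],[-0.01,0.32,-0.05],[-0.01,0.36,-0.05],[-0.01,0.36,-0.05]], "angular": [[0,0,0],[0,0,0],[0,0,0],[0,0,0],[0,0,0],[0,0,0],[0,0,0]], "hand": [0.1,0.1,0.1,0.1,0.1,0.1,0.1]}}

```text
time: 11.0
position: [0.5882, 0.0224, 0.123]
eef_rot: [-179.8, -0.0, 104.5]
wrist_force: [-2.3, -0.8, -1.6]
grip_width: 0.0155
```

```bash
sed -i "s|^    print('tip now|    print('Fm %.2f'%((s['moment']@EY-.08)/.18))\n    print('tip now|" h.py; python3 -c "
from h import *
tgt(8,0,22)"
```

```text
t 11.0 pos [0.5882 0.0224 0.123 ] rot [-1.7983e+02 -4.0000e-02  1.0447e+02] F [-2.27 -0.78 -1.57] M [-0.158  0.588  0.029] w 0.0155
T [-0.003  0.07  -0.006] A [-0.021 -0.005 -0.003]
Fm 2.94
tip now x 5.90 y 0.09 z 21.81  Fx -2.39 Fy -0.19
```

{"method": "drive_tool", "body": {"translation": [[0,0.035,0],[0,0.07,0],[0,0.1,0],[0,0.1,0]], "angular": [[0,0,0],[0,0,0],[0,0,0],[0,0,0]], "hand": [0.1,0.1,0.1,0.1]}}

```text
time: 11.4
position: [0.5913, 0.0232, 0.1231]
eef_rot: [-179.9, -0.0, 104.5]
wrist_force: [-2.2, -0.5, -0.7]
grip_width: 0.0157
```

```bash
python3 -c "
from h import *
tgt(11,0,22)"
```

```text
t 11.4 pos [0.5913 0.0232 0.1231] rot [-1.7985e+02 -4.0000e-02  1.0447e+02] F [-2.17 -0.5  -0.72] M [-0.205  0.535 -0.037] w 0.0157
T [-0.002  0.062 -0.004] A [-0.018 -0.004 -0.003]
Fm 2.72
tip now x 9.14 y 0.07 z 21.88  Fx -2.22 Fy 0.05
```

{"method": "drive_tool", "body": {"translation": [[0,0.035,0],[0,0.062,0],[0,0.062,0]], "angular": [[0,0,0],[0,0,0],[0,0,0]], "hand": [0.1,0.1,0.1]}}

```text
time: 11.7
position: [0.5933, 0.0236, 0.1231]
eef_rot: [-179.9, -0.0, 104.5]
wrist_force: [-2.0, -1.0, 0.9]
grip_width: 0.0154
```

```bash
python3 -c "
from h import *
snap('wrist','w7',(200,60,430,240),3.4)
snap('scene','s7')
import cv2
a=cv2.imread('pics/s7.png');cv2.imwrite('pics/s7z.png',cv2.resize(cv2.convertScaleAbs(a[200:275,295:395],alpha=1.3),None,fx=8,fy=8,interpolation=cv2.INTER_CUBIC))
tgt(11,0,22)"
```

```text
t 11.8 pos [0.5933 0.0236 0.1231] rot [-1.7987e+02 -3.0000e-02  1.0447e+02] F [-2.12 -0.97 -0.41] M [-0.162  0.512  0.033] w 0.0157
T [-0.001 -0.004 -0.002] A [-0.016 -0.004 -0.003]
Fm 2.53
tip now x 11.12 y 0.04 z 21.95  Fx -2.29 Fy -0.41
```

View pics/w7_c.png

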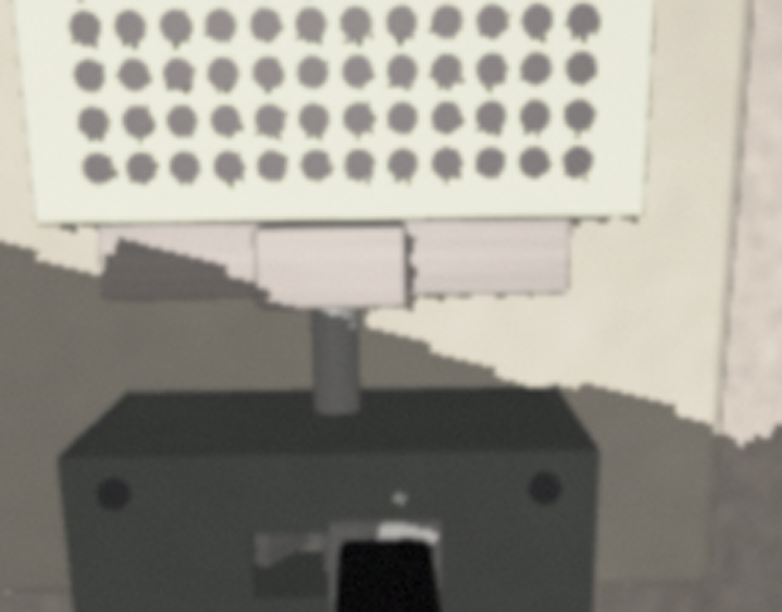

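View pics/s7z.png

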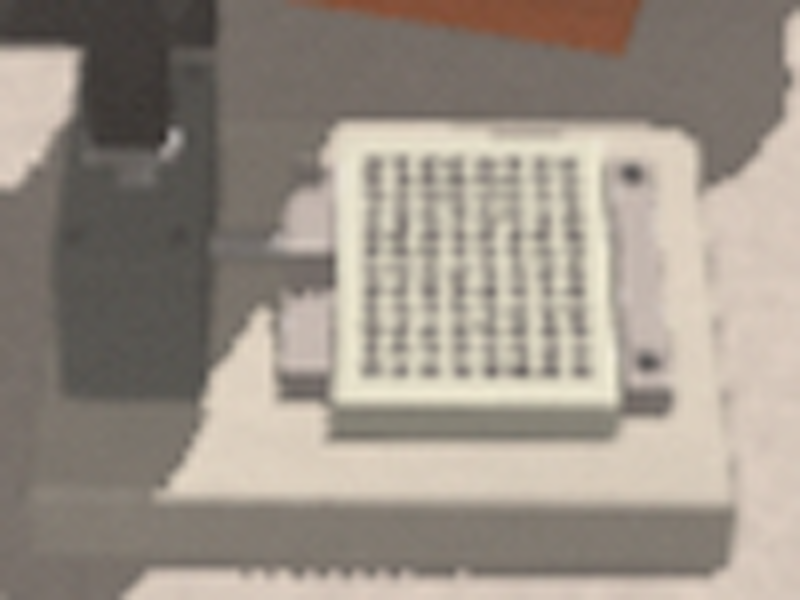

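{"method": "drive_tool", "body": {"translation": [[0,-0.04,0],[0,-0.05,-0.2],[0,-0.05,-0.39],[0,-0.05,-0.39],[0,-0.3,-0.39],[0,-0.52,-0.39],[0,-0.52,-0.39],[0,-0.52,-0.39],[0,-0.52,-0.2],[0,-0.52,0],[0,-0.52,0]], "angular": [[-0.01,0,0],[-0.01,0,0],[-0.01,0,0],[-0.01,0,0],[-0.01,0,0],[-0.01,0,0],[-0.01,0,0],[-0.01,0,0],[-0.01,0,0],[-0.01,0,0],[-0.01,0,0]], "hand": [0.1,0.1,0.1,0.1,0.1,0.1,0.1,0.1,0.1,0.1,0.1]}}

```text
time: 12.9
position: [0.5777, 0.0198, 0.1219]
eef_rot: [-179.8, -0.1, 104.5]
wrist_force: [-0.2, -0.1, -0.8]
grip_width: 0.0157
```

```bash
python3 -c "
from h import *
tgt(1,0,22)"
```

```text
t 12.9 pos [0.5777 0.0198 0.1219] rot [-1.7984e+02 -8.0000e-02  1.0448e+02] F [-0.25 -0.15 -0.75] M [-0.139  0.044 -0.02 ] w 0.0157
T [-0.008  0.196 -0.043] A [-0.02  -0.01  -0.003]
Fm -0.01
tip now x -4.88 y 0.25 z 20.72  Fx -0.28 Fy -0.08
```

{"method": "drive_tool", "body": {"translation": [[-0.01,0.07,-0.04],[-0.01,0.14,-0.04],[-0.01,0.2,-0.04],[-0.01,0.23,-0.04],[-0.01,0.23,-0.04]], "angular": [[0,0,0],[0,0,0],[0,0,0],[0,0,0],[0,0,0]], "hand": [0.1,0.1,0.1,0.1,0.1]}}

```text
time: 13.4
position: [0.5844, 0.0213, 0.123]
eef_rot: [-179.8, -0.1, 104.5]
wrist_force: [-1.5, -1.1, -1.3]
grip_width: 0.0157
```

```bash
python3 -c "
from h import *
tgt(3,0,22)"
```

```text
t 13.4 pos [0.5844 0.0213 0.123 ] rot [-1.7982e+02 -9.0000e-02  1.0448e+02] F [-1.47 -1.06 -1.32] M [-0.155  0.506  0.003] w 0.0157
T [ 0.     0.035 -0.007] A [-0.023 -0.011 -0.002]
Fm 2.49
tip now x 1.96 y -0.00 z 21.78  Fx -1.69 Fy -0.66
```

{"method": "drive_tool", "body": {"translation": [[0,0.035,0],[0,0.035,0]], "angular": [[0,0,0],[0,0,0]], "hand": [0.1,0.1]}}

```text
time: 13.6
position: [0.5854, 0.0216, 0.1229]
eef_rot: [-179.8, -0.1, 104.5]
wrist_force: [-2.8, -0.6, -1.7]
grip_width: 0.0156
```

```bash
python3 -c "
from h import *
tgt(4,0,22)"
```

```text
t 13.6 pos [0.5854 0.0216 0.1229] rot [-1.7980e+02 -9.0000e-02  1.0448e+02] F [-2.77 -0.63 -1.66] M [-0.163  0.619  0.016] w 0.0156
T [-0.001  0.034 -0.009] A [-0.024 -0.011 -0.002]
Fm 3.11
tip now x 2.99 y 0.03 z 21.74  Fx -2.84 Fy 0.08
```

{"method": "drive_tool", "body": {"translation": [[0,0.03,0],[0,0.03,0]], "angular": [[0,0,0],[0,0,0]], "hand": [0.1,0.1]}}

```text
time: 13.8
position: [0.5863, 0.0218, 0.1229]
eef_rot: [-179.8, -0.1, 104.5]
wrist_force: [-3.6, -0.7, -1.1]
grip_width: 0.0157
```

```bash
python3 -c "
from h import *
tgt(5,0,22)"
```

```text
t 13.8 pos [0.5863 0.0218 0.1229] rot [-1.7980e+02 -1.0000e-01  1.0448e+02] F [-3.59 -0.71 -1.11] M [-0.178  0.664  0.012] w 0.0157
T [-0.002  0.036 -0.01 ] A [-0.025 -0.012 -0.002]
Fm 3.37
tip now x 3.91 y 0.05 z 21.70  Fx -3.65 Fy 0.21
```

{"method": "drive_tool", "body": {"translation": [[0,0.025,0],[0,0.025,0]], "angular": [[0,0,0],[0,0,0]], "hand": [0.1,0.1]}}

```text
time: 14.0
position: [0.5868, 0.022, 0.1228]
eef_rot: [-179.8, -0.1, 104.5]
wrist_force: [-4.3, -0.9, -0.3]
grip_width: 0.0157
```

```bash
python3 -c "
from h import *
tgt(5,0,22)"
```

```text
t 14.0 pos [0.5868 0.022  0.1228] rot [-1.7975e+02 -1.0000e-01  1.0449e+02] F [-4.27 -0.86 -0.35] M [-0.282  0.944  0.111] w 0.0157
T [-0.002  0.019 -0.013] A [-0.031 -0.012 -0.002]
Fm 5.03
tip now x 4.43 y 0.05 z 21.63  Fx -4.34 Fy 0.24
```

{"method": "drive_tool", "body": {"translation": [[0,0.015,0],[0,0.015,0]], "angular": [[0,0,0],[0,0,0]], "hand": [0.1,0.1]}}

```text
time: 14.2
position: [0.587, 0.022, 0.1228]
eef_rot: [-179.7, -0.1, 104.5]
wrist_force: [-4.8, -1.6, -1.1]
grip_width: 0.0155
```

```bash
python3 -c "
from h import *
tgt(5,0,22)"
```

```text
t 14.2 pos [0.587  0.022  0.1228] rot [-1.7972e+02 -1.0000e-01  1.0448e+02] F [-4.79 -1.61 -1.08] M [-0.341  1.15   0.038] w 0.0155
T [-0.002  0.012 -0.013] A [-0.036 -0.013 -0.002]
Fm 6.21
tip now x 4.65 y 0.06 z 21.62  Fx -5.04 Fy -0.36
```

{"method": "drive_tool", "body": {"translation": [[0,0.015,0],[0,0.015,0]], "angular": [[0,0,0],[0,0,0]], "hand": [0.1,0.1]}}

```text
time: 14.4
position: [0.5872, 0.0221, 0.1228]
eef_rot: [-179.7, -0.1, 104.5]
wrist_force: [-5.1, -1.1, -0.1]
grip_width: 0.0155
```

```bash
python3 -c "
from h import *
tgt(5,0,22)"
```

```text
t 14.4 pos [0.5872 0.0221 0.1228] rot [-1.7967e+02 -1.1000e-01  1.0449e+02] F [-5.09 -1.07 -0.08] M [-0.408  1.256 -0.065] w 0.0155
T [-0.004  0.005 -0.013] A [-0.041 -0.014 -0.002]
Fm 6.88
tip now x 4.84 y 0.11 z 21.61  Fx -5.20 Fy 0.24
```

{"method": "drive_tool", "body": {"translation": [[0,0.022,0],[0,0.022,0]], "angular": [[0,0,0],[0,0,0]], "hand": [0.1,0.1]}}

```text
time: 14.6
position: [0.5874, 0.0222, 0.1227]
eef_rot: [-179.6, -0.1, 104.5]
wrist_force: [-6.5, -1.5, 0.7]
grip_width: 0.0155
```

```bash
sed -i 's|-.08)/.18|-.08)/.209|' h.py; python3 -c "
from h import *
tgt(5,0,22)"
```

```text
t 14.6 pos [0.5874 0.0222 0.1227] rot [-1.7960e+02 -1.2000e-01  1.0449e+02] F [-6.5  -1.45  0.73] M [-0.431  1.36   0.05 ] w 0.0155
T [-0.005 -0.003 -0.015] A [-0.05  -0.014 -0.001]
Fm 6.44
tip now x 5.09 y 0.14 z 21.54  Fx -6.65 Fy 0.22
```

{"method": "drive_tool", "body": {"translation": [[0,0.022,0],[0,0.022,0]], "angular": [[0,0,0],[0,0,0]], "hand": [0.1,0.1]}}

```text
time: 14.8
position: [0.5876, 0.0223, 0.1228]
eef_rot: [-179.5, -0.1, 104.5]
wrist_force: [-6.2, -2.1, 0.3]
grip_width: 0.0157
```

```bash
python3 -c "
from h import *
tgt(5,0,22)"
```

```text
t 14.8 pos [0.5876 0.0223 0.1228] rot [-1.7953e+02 -1.2000e-01  1.0449e+02] F [-6.2  -2.06  0.3 ] M [-4.690e-01  1.391e+00  1.000e-03] w 0.0157
T [-0.006 -0.01  -0.015] A [-0.059 -0.015 -0.001]
Fm 6.62
tip now x 5.28 y 0.19 z 21.56  Fx -6.51 Fy -0.45
```

{"method": "drive_tool", "body": {"translation": [[0,0.025,0],[0,0.025,0],[0,0.025,0]], "angular": [[0.03,0,0],[0.03,0,0],[0.03,0,0]], "hand": [0.1,0.1,0.1]}}

```text
time: 15.1
position: [0.5878, 0.0224, 0.1228]
eef_rot: [-179.2, -0.1, 104.5]
wrist_force: [-5.6, -2.6, 0.5]
grip_width: 0.0153
```

```bash
python3 -c "
from h import *
from cell import vision
snap('scene','s8')
tgt(5,0,22)"
```

```text
t 15.15 pos [0.5878 0.0224 0.1228] rot [-1.7922e+02 -1.2000e-01  1.0449e+02] F [-5.62 -1.54  0.41] M [-0.462  1.432  0.009] w 0.0156
T [-0.006 -0.019 -0.014] A [-0.098 -0.015 -0.001]
Fm 6.81
tip now x 5.56 y 0.19 z 21.57  Fx -5.83 Fy -0.08
```

{"method": "drive_tool", "body": {"translation": [[0,0.02,0],[0,0.02,0],[0,0.02,0]], "angular": [[-0.03,0,0],[-0.03,0,0],[-0.03,0,0]], "hand": [0.1,0.1,0.1]}}

```text
time: 15.45
position: [0.5878, 0.0224, 0.1228]
eef_rot: [-179.4, -0.1, 104.5]
wrist_force: [-6.0, -1.9, 0.1]
grip_width: 0.0155
```

```bash
python3 -c "
from h import *
tgt(5,0,22)"
```

```text
t 15.45 pos [0.5878 0.0224 0.1228] rot [-1.7937e+02 -1.3000e-01  1.0450e+02] F [-5.98 -1.86  0.09] M [-0.5    1.521  0.018] w 0.0155
T [-0.007 -0.019 -0.015] A [-0.079 -0.016 -0.   ]
Fm 7.26
tip now x 5.56 y 0.22 z 21.55  Fx -6.26 Fy -0.30
```

{"method": "drive_tool", "body": {"translation": [[0,0.03,0],[0,0.03,0],[0,0.03,0]], "angular": [[-0.03,0,0],[-0.03,0,0],[-0.03,0,0]], "hand": [0.1,0.1,0.1]}}

```text
time: 15.75
position: [0.5881, 0.0225, 0.1228]
eef_rot: [-179.5, -0.1, 104.5]
wrist_force: [-6.9, -1.4, 0.3]
grip_width: 0.0155
```

```bash
python3 -c "
from h import *
tgt(5,0,22)"
```

```text
t 15.75 pos [0.5881 0.0225 0.1228] rot [-1.7952e+02 -1.3000e-01  1.0450e+02] F [-6.85 -1.38  0.35] M [-0.443  1.464 -0.011] w 0.0155
T [-0.008 -0.029 -0.014] A [-0.059 -0.017  0.   ]
Fm 6.93
tip now x 5.88 y 0.24 z 21.58  Fx -6.98 Fy 0.38
```

{"method": "drive_tool", "body": {"translation": [[0,0.03,0],[0,0.03,0]], "angular": [[-0.03,0,0],[-0.03,0,0]], "hand": [0.1,0.1]}}

```text
time: 15.95
position: [0.5884, 0.0226, 0.1228]
eef_rot: [-179.7, -0.1, 104.5]
wrist_force: [-5.9, -2.5, 1.3]
grip_width: 0.0157
```

```bash
python3 -c "
from h import *
tgt(5,0,22)"
```

```text
t 15.95 pos [0.5884 0.0226 0.1228] rot [-1.7968e+02 -1.4000e-01  1.0450e+02] F [-5.9  -2.46  1.25] M [-0.496  1.558  0.06 ] w 0.0157
T [-0.008 -0.038 -0.013] A [-0.04  -0.017  0.   ]
Fm 7.43
tip now x 6.14 y 0.25 z 21.60  Fx -6.32 Fy -0.91
```

```bash
python3 -c "
from h import *
import cv2
a=snap('wrist','w9',(200,60,430,240),3.4)
b=snap('side','d9')
v=proj('side',[S])[0]; x,y=int(v[0]),int(v[1])
cv2.imwrite('pics/d9c.png',cv2.resize(cv2.convertScaleAbs(b[y-55:y+25,x-40:x+40],alpha=2),None,fx=7,fy=7,interpolation=cv2.INTER_CUBIC))
"
```

```text
(no output)
```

View pics/w9_c.png

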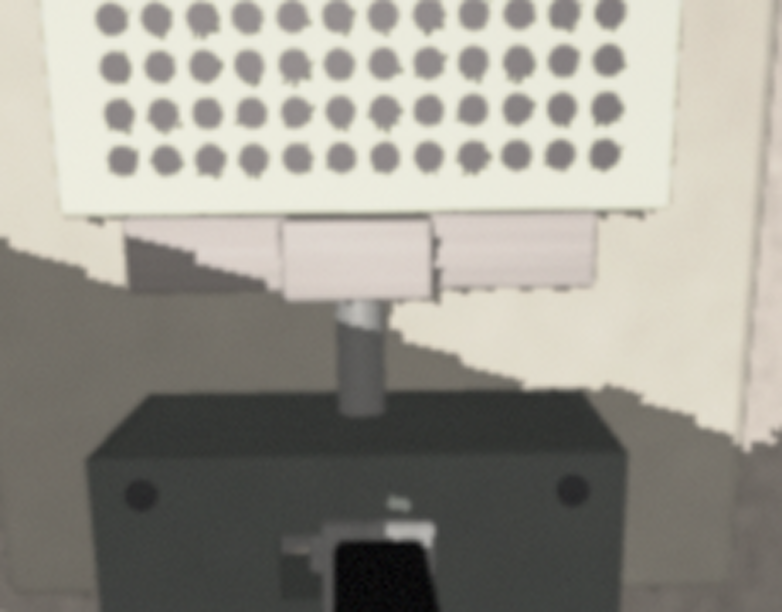

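View pics/d9c.png

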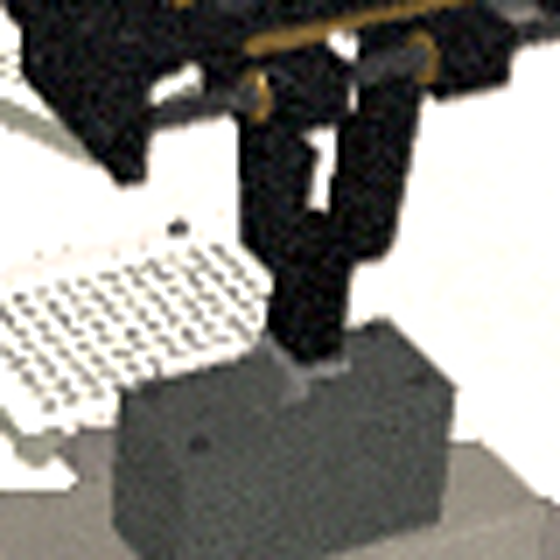

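{"method": "drive_tool", "body": {"translation": [[0,-0.08,0],[0,-0.08,0],[0,-0.08,-0.25],[0,-0.08,-0.5],[0,-0.08,-0.8],[0,-0.08,-0.9],[0,-0.08,-0.9]], "angular": [[0,0,0],[0,0,0],[-0.03,0,0],[-0.03,0,0],[-0.03,0,0],[-0.03,0,0],[-0.03,0,0]], "hand": [0.1,0.1,0.1,0.1,0.1,0.1,0.1]}}

```text
time: 16.75
position: [0.5866, 0.0219, 0.1506]
eef_rot: [180.0, -0.1, 104.5]
wrist_force: [-0.6, 0.3, 0.3]
grip_width: 0.0158
```

```bash
python3 -c "
from h import *
import cv2
a=snap('wrist','w10',(200,60,430,240),3.4)
b=snap('side','d10')
v=proj('side',[S])[0]; x,y=int(v[0]),int(v[1])
cv2.imwrite('pics/d10c.png',cv2.resize(cv2.convertScaleAbs(b[y-55:y+25,x-40:x+40],alpha=2),None,fx=7,fy=7,interpolation=cv2.INTER_CUBIC))
tgt(-10,0,33)
"
```

```text
t 16.85 pos [0.5862 0.022  0.1498] rot [-1.7991e+02 -1.4000e-01  1.0450e+02] F [ 1.09 -0.97 -0.  ] M [-0.114  0.057  0.023] w 0.0155
T [-0.009 -0.461  0.519] A [-0.011 -0.018  0.   ]
Fm 0.02
tip now x 3.86 y 0.23 z 48.56  Fx 0.81 Fy -1.21
```

View pics/w10_c.png

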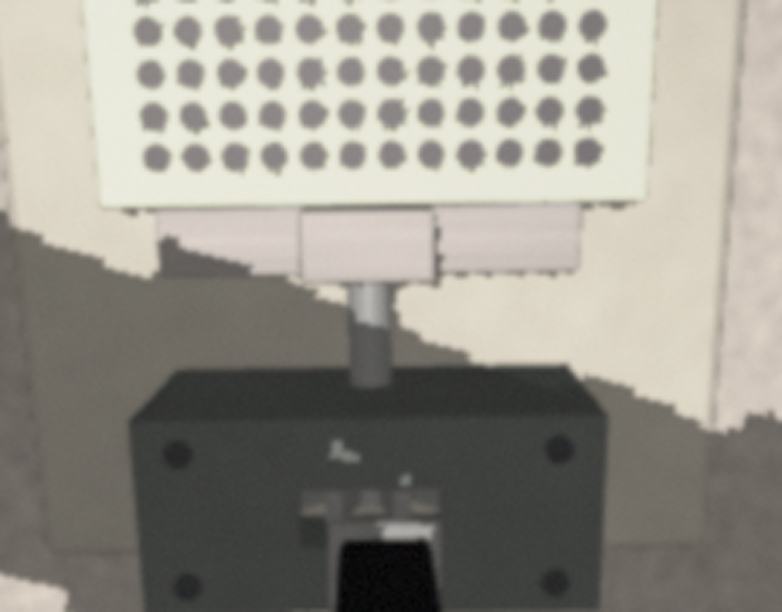

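View pics/d10c.png

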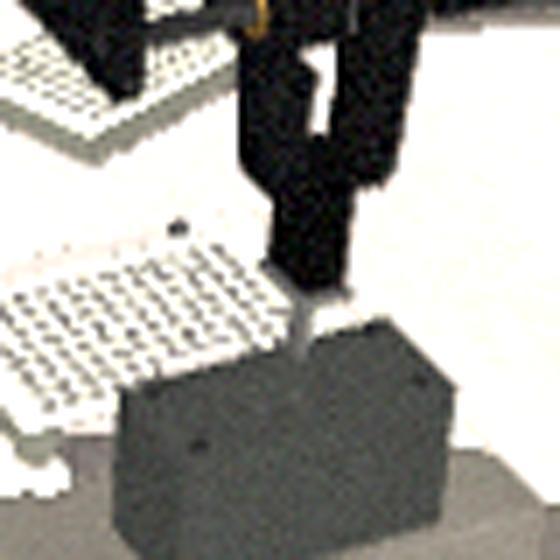

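```bash
python3 -c "
from h import *
import cv2
a=cv2.imread('pics/w10.png')[198:222,282:336]
cv2.imwrite('pics/w10s.png',cv2.resize(cv2.convertScaleAbs(a,alpha=2.2),None,fx=14,fy=14,interpolation=cv2.INTER_CUBIC))
K['wrist']=pickle.load(open('pics/w10.pkl','rb'))
# predicted tooth tips for angle offsets, tooth centre top at z=.050+.03cos
for a in (-10,20,-40):
  p=S+EX*.03*np.sin(np.radians(a))+EY*.0; p[2]=.05+.03*np.cos(np.radians(a)); print(a,(proj('wrist',[p])[0]-[282,198])*14)
print((proj('wrist',[S-EX*.015,S+EX*.015])-[282,198])*14)
"
```

```text
-10 [280.67053862 158.24778409]
20 [570.62998938 150.27834963]
-40 [ 27.29049213 119.94810303]
[[ 87.47046968 197.79398018]
 [665.79433385 197.94687103]]
```

View pics/w10s.png

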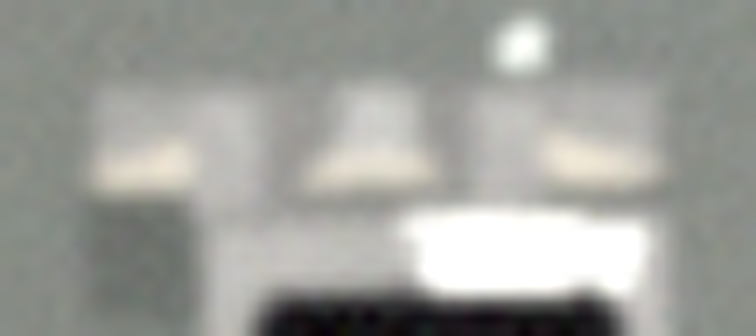

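{"method": "drive_tool", "body": {"translation": [[-0.008,-0.11,0.1],[-0.008,-0.11,0.2],[-0.008,-0.11,0.4],[-0.008,-0.11,0.6],[-0.008,-0.11,0.78],[-0.008,-0.11,0.78],[-0.008,-0.11,0.78]], "angular": [[-0.01,-0.02,0],[-0.01,-0.02,0],[-0.01,-0.02,0],[-0.01,-0.02,0],[-0.01,-0.02,0],[-0.01,-0.02,0],[-0.01,-0.02,0]], "hand": [0.1,0.1,0.1,0.1,0.1,0.1,0.1]}}

```text
time: 17.55
position: [0.583, 0.021, 0.1262]
eef_rot: [-180.0, 0.0, 104.5]
wrist_force: [-0.6, 0.0, -0.2]
grip_width: 0.016
```

```bash
python3 -c "
from h import *
tgt(4,0,25)
"
```

```text
t 17.55 pos [0.583  0.021  0.1262] rot [-1.7998e+02  1.0000e-02  1.0450e+02] F [-0.6   0.05 -0.2 ] M [-0.073  0.029 -0.015] w 0.016
T [-0.002  0.114  0.001] A [-0.002  0.002  0.001]
Fm -0.16
tip now x 0.57 y 0.07 z 25.03  Fx -0.56 Fy 0.20
```

{"method": "drive_tool", "body": {"translation": [[0,0.06,0],[0,0.115,0],[0,0.115,0]], "angular": [[0,0,0],[0,0,0],[0,0,0]], "hand": [0.1,0.1,0.1]}}

```text
time: 17.85
position: [0.5867, 0.0218, 0.1264]
eef_rot: [180.0, 0.0, 104.5]
wrist_force: [-0.8, 0.1, -0.9]
grip_width: 0.016
```

```bash
python3 -c "
from h import *
tgt(4,0,25)
"
```

```text
t 17.85 pos [0.5867 0.0218 0.1264] rot [1.7999e+02 3.0000e-02 1.0450e+02] F [-0.81  0.06 -0.89] M [-0.08   0.073  0.01 ] w 0.016
T [ 0.001 -0.01   0.006] A [0.001 0.003 0.001]
Fm 0.05
tip now x 4.31 y -0.04 z 25.17  Fx -0.77 Fy 0.26
```

{"method": "drive_tool", "body": {"translation": [[0,0.025,0],[0,0.025,0]], "angular": [[0,0,0],[0,0,0]], "hand": [0.1,0.1]}}

```text
time: 18.05
position: [0.5872, 0.0221, 0.1263]
eef_rot: [-180.0, 0.0, 104.5]
wrist_force: [-1.0, 0.9, -0.5]
grip_width: 0.0154
```

```bash
python3 -c "
from h import *
tgt(4,0,25)
"
```

```text
t 18.05 pos [0.5872 0.0221 0.1263] rot [-1.7997e+02  2.0000e-02  1.0451e+02] F [-1.02  0.94 -0.48] M [-0.161  0.296  0.012] w 0.0154
T [-0.001 -0.03   0.004] A [-0.004  0.002  0.001]
Fm 1.18
tip now x 4.89 y 0.03 z 25.13  Fx -0.75 Fy 1.17
```

Contact. Continue in small steps.

{"method": "drive_tool", "body": {"translation": [[0,0.025,0],[0,0.025,0]], "angular": [[0,0,0],[0,0,0]], "hand": [0.1,0.1]}}

```text
time: 18.25
position: [0.5877, 0.0222, 0.1263]
eef_rot: [-179.9, 0.0, 104.5]
wrist_force: [-3.1, -0.4, 1.1]
grip_width: 0.0156
```

{"method": "drive_tool", "body": {"translation": [[0,0.025,0],[0,0.025,0]], "angular": [[0,0,0],[0,0,0]], "hand": [0.1,0.1]}}

```text
time: 18.45
position: [0.588, 0.0223, 0.1262]
eef_rot: [-179.9, 0.0, 104.5]
wrist_force: [-3.6, -1.4, 1.3]
grip_width: 0.0155
```

```bash
python3 -c "
from h import *
tgt(4,0,25)
"
```

```text
t 18.45 pos [0.588  0.0223 0.1262] rot [-1.7986e+02  1.0000e-02  1.0451e+02] F [-3.65 -1.43  1.29] M [-0.291  0.857 -0.091] w 0.0155
T [-0.003 -0.058  0.001] A [-0.017  0.001  0.001]
Fm 3.94
tip now x 5.75 y 0.09 z 25.04  Fx -3.89 Fy -0.47
```

{"method": "drive_tool", "body": {"translation": [[0,0.025,0],[0,0.025,0]], "angular": [[0,0,0],[0,0,0]], "hand": [0.1,0.1]}}

```text
time: 18.65
position: [0.5884, 0.0224, 0.1262]
eef_rot: [-179.8, 0.0, 104.5]
wrist_force: [-4.5, -0.7, 0.6]
grip_width: 0.0156
```

```bash
python3 -c "
from h import *
tgt(4,0,25)
"
```

```text
t 18.65 pos [0.5884 0.0224 0.1262] rot [-179.8     0.    104.51] F [-4.53 -0.7   0.62] M [-0.419  1.178  0.044] w 0.0156
T [-0.004 -0.072 -0.   ] A [-0.025  0.     0.002]
Fm 5.57
tip now x 6.17 y 0.11 z 24.98  Fx -4.56 Fy 0.46
```

{"method": "drive_tool", "body": {"translation": [[0,0.025,0],[0,0.025,0]], "angular": [[-0.01,0,0],[-0.01,0,0]], "hand": [0.1,0.1]}}

```text
time: 18.85
position: [0.5887, 0.0226, 0.1262]
eef_rot: [-179.8, -0.0, 104.5]
wrist_force: [-6.0, -2.3, 1.5]
grip_width: 0.0157
```

```bash
python3 -c "
from h import *
tgt(4,0,25)
"
```

```text
t 18.85 pos [0.5887 0.0226 0.1262] rot [-179.81   -0.    104.52] F [-5.98 -2.26  1.5 ] M [-0.469  1.324 -0.019] w 0.0157
T [-0.006 -0.083 -0.001] A [-0.024 -0.001  0.002]
Fm 6.31
tip now x 6.49 y 0.17 z 24.96  Fx -6.35 Fy -0.69
```

{"method": "drive_tool", "body": {"translation": [[0,0.025,0],[0,0.025,0]], "angular": [[-0.01,0,0],[-0.01,0,0]], "hand": [0.1,0.1]}}

```text
time: 19.05
position: [0.5889, 0.0227, 0.1261]
eef_rot: [-179.8, -0.0, 104.5]
wrist_force: [-6.7, -1.8, 2.2]
grip_width: 0.0158
```

```bash
python3 -c "
from h import *
tgt(4,0,25)
"
```

```text
t 19.05 pos [0.5889 0.0227 0.1261] rot [-1.7981e+02 -1.0000e-02  1.0452e+02] F [-6.72 -1.82  2.19] M [-0.393  1.372 -0.007] w 0.0158
T [-0.006 -0.09  -0.002] A [-0.024 -0.001  0.002]
Fm 6.44
tip now x 6.69 y 0.18 z 24.93  Fx -6.96 Fy -0.08
```

{"method": "drive_tool", "body": {"translation": [[0,0.03,0],[0,0.03,0]], "angular": [[-0.01,0,0],[-0.01,0,0]], "hand": [0.1,0.1]}}

```text
time: 19.25
position: [0.5891, 0.0228, 0.1261]
eef_rot: [-179.8, -0.0, 104.5]
wrist_force: [-7.2, -1.8, 3.5]
grip_width: 0.0159
```

```bash
python3 -c "
from h import *
tgt(4,0,25)
"
```

```text
t 19.25 pos [0.5891 0.0228 0.1261] rot [-1.7978e+02 -2.0000e-02  1.0452e+02] F [-7.16 -1.8   3.48] M [-0.565  1.567 -0.002] w 0.0159
T [-0.008 -0.097 -0.003] A [-0.027 -0.002  0.003]
Fm 7.55
tip now x 6.92 y 0.24 z 24.91  Fx -7.38 Fy 0.05
```

{"method": "drive_tool", "body": {"translation": [[0,0.03,0],[0,0.03,0]], "angular": [[-0.01,0,0],[-0.01,0,0]], "hand": [0.1,0.1]}}

```text
time: 19.45
position: [0.5893, 0.0228, 0.1261]
eef_rot: [-179.7, -0.0, 104.5]
wrist_force: [-6.6, -2.0, 3.7]
grip_width: 0.0156
```

```bash
python3 -c "
from h import *
snap('wrist','w11',(200,60,430,240),3.4)
tgt(4,0,25)
"
```

```text
t 19.5 pos [0.5893 0.0228 0.1261] rot [-1.7974e+02 -3.0000e-02  1.0453e+02] F [-6.27 -1.87  3.87] M [-0.493  1.619  0.005] w 0.0158
T [-0.008 -0.102 -0.003] A [-0.032 -0.003  0.003]
Fm 7.71
tip now x 7.06 y 0.25 z 24.89  Fx -6.54 Fy -0.24
```

View pics/w11_c.png

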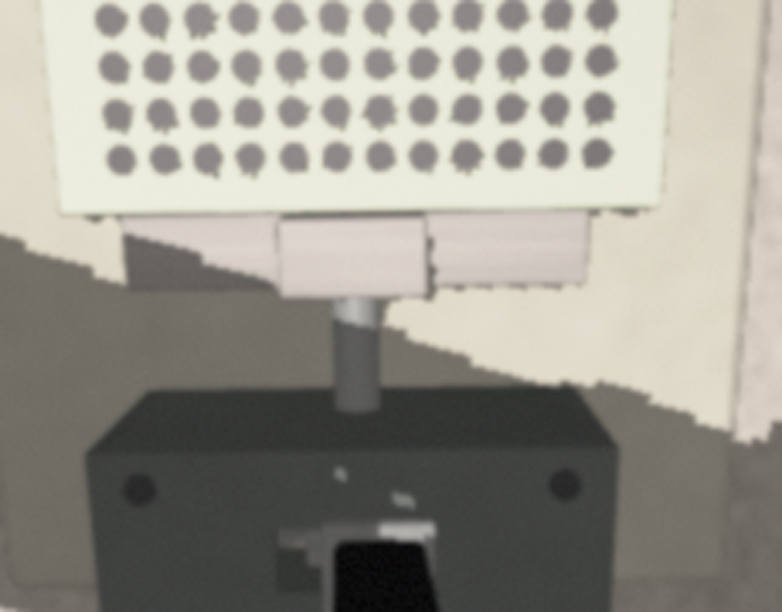

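{"method": "drive_tool", "body": {"translation": [[0,-0.05,0],[0,-0.1,0],[0,-0.12,0],[0,-0.12,-0.3],[0,-0.12,-0.8],[0,-0.12,-1.3],[0,-0.12,-1.7],[0,-0.12,-1.7]], "angular": [[0,0,0],[0,0,0],[-0.03,0,0],[-0.03,0,0],[-0.03,0,0],[-0.03,0,0],[-0.03,0,0],[-0.03,0,0]], "hand": [0.1,0.1,0.1,0.1,0.1,0.1,0.1,0.1]}}

```text
time: 20.3
position: [0.5869, 0.022, 0.1791]
eef_rot: [179.8, 0.1, 104.5]
wrist_force: [0.4, 0.0, -0.3]
grip_width: 0.0159
```

```bash
python3 -c "
from h import *
import cv2
snap('wrist','w12',(200,60,430,240),3.4)
b=snap('side','d12')
s=onz
p=proj('side',[[.5893-.0035,.0218,.15]])[0]; x,y=int(p[0]),int(p[1])
cv2.imwrite('pics/d12c.png',cv2.resize(cv2.convertScaleAbs(b[y-40:y+40,x-40:x+40],alpha=2),None,fx=7,fy=7,interpolation=cv2.INTER_CUBIC))
tgt(0,-29,98)
"
```

```text
t 20.4 pos [0.586 0.022 0.177] rot [-1.8000e+02 -3.0000e-02  1.0453e+02] F [-1.    0.74 -1.5 ] M [-0.082  0.053  0.007] w 0.0155
T [-0.976 -0.124 -0.74 ] A [-0.    -0.003  0.004]
Fm -0.04
tip now x 3.71 y 0.30 z 75.81  Fx -0.78 Fy 0.96
```

View pics/w12_c.png

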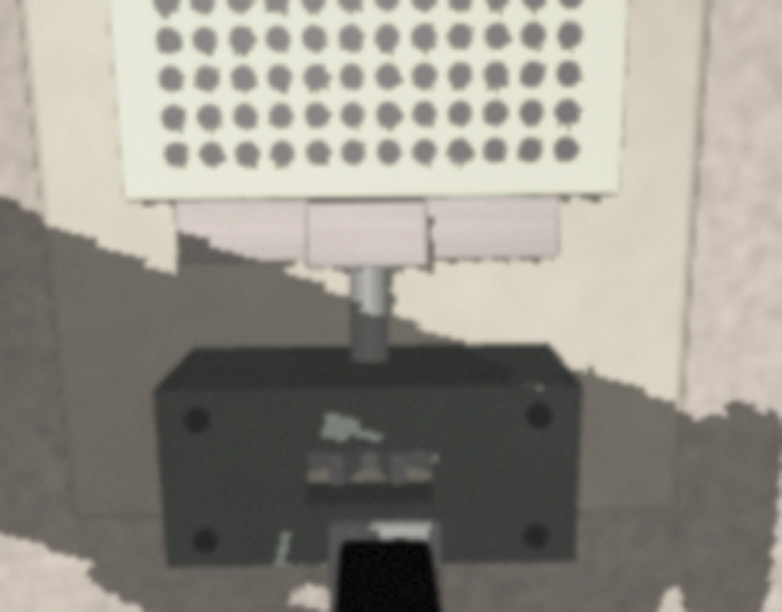

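View pics/d12c.png

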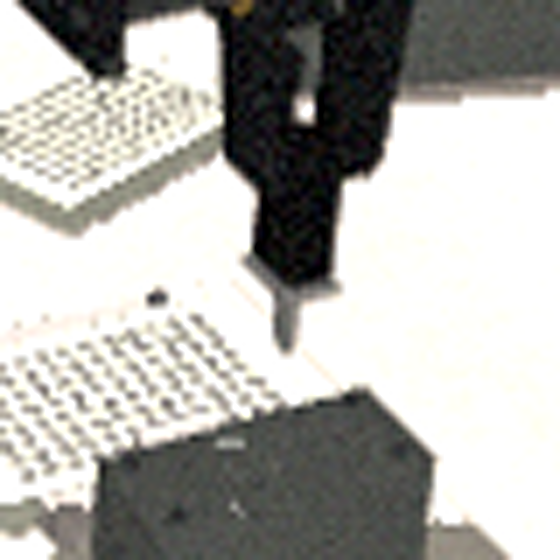

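```bash
python3 -c "
from h import *
import cv2
p=proj('side',[[.5893-.0035,.0218,.15]])[0]; x,y=int(p[0]),int(p[1])
T=np.array([.586,.022,.177])
for off in (0,-1.5e-3):
  q=[T+[0,0,-.0512]+off*EX, T+[0,0,-.0212]+off*EX*.4, T+[0,0,-.01]]
  print(off,((proj('side',q)-[x-40,y-40])*7).round(1))
rel([.5825,-.2745,.18],73.3)
b=cv2.imread('pics/d12.png')
cv2.imwrite('pics/d12d.png',cv2.resize(cv2.convertScaleAbs(b[y-10:y+15,x-15:x+15],alpha=1.6),None,fx=24,fy=24,interpolation=cv2.INTER_CUBIC))
print(((proj('side',[T+[0,0,-.0512],T+[0,0,-.0212]])-[x-15,y-10])*24).round(1))
"
```

```text
0 [[280.7 348.5]
 [287.7 266.3]
 [290.4 234.6]]
-0.0015 [[276.5 349.6]
 [286.  266.7]
 [290.4 234.6]]
t 20.4 pos [0.586 0.022 0.177] rot [-1.8000e+02 -3.0000e-02  1.0453e+02] F [-1.    0.74 -1.5 ] M [-0.082  0.053  0.007] w 0.0155
T [-9.539 -2.593 -0.104] A [-1.000e-03 -3.000e-03  3.904e+00]
[[362.4 475. ]
 [386.4 192.9]]
```

View pics/d12d.png

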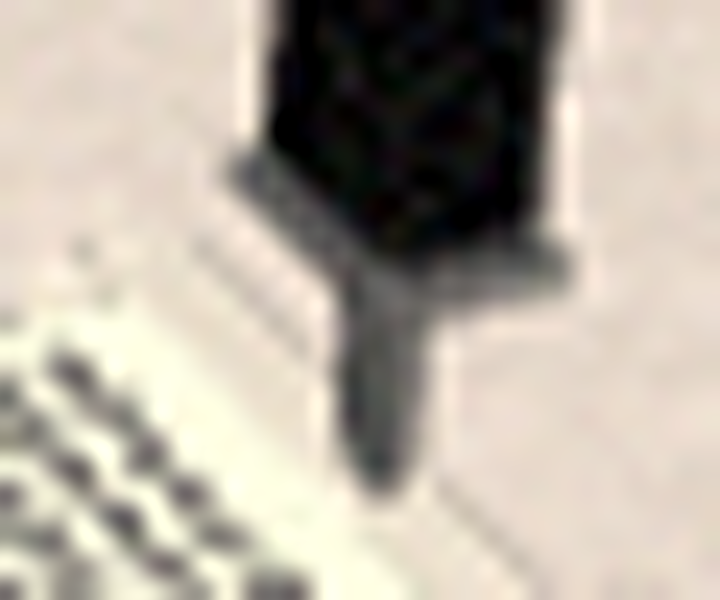

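{"method": "drive_tool", "body": {"translation": [[-1.5,-0.4,-0.1],[-3,-0.8,-0.1],[-4.5,-1.2,-0.1],[-6,-1.6,-0.1],[-7.5,-2.05,-0.1],[-8.8,-2.4,-0.1],[-9.54,-2.59,-0.1],[-9.54,-2.59,-0.1],[-9.54,-2.59,-0.1]], "angular": [[0,0,0.7],[0,0,1.4],[0,0,2.1],[0,0,2.8],[0,0,3.4],[0,0,3.9],[0,0,3.9],[0,0,3.9],[0,0,3.9]], "hand": [0.1,0.1,0.1,0.1,0.1,0.1,0.1,0.1,0.1]}}

```text
time: 21.3
position: [0.5823, -0.2741, 0.1789]
eef_rot: [-179.9, -0.1, 73.3]
wrist_force: [-0.2, -0.2, -0.4]
grip_width: 0.0158
```

```bash
python3 -c "
from h import *
rel([.5825,-.2746,.102],73.3)"
```

```text
t 21.3 pos [ 0.5823 -0.2741  0.1789] rot [-1.799e+02 -8.000e-02  7.331e+01] F [-0.18 -0.17 -0.45] M [-0.13   0.123  0.004] w 0.0158
T [-0.016  0.015  2.564] A [-0.013 -0.009  0.001]
```

{"method": "drive_tool", "body": {"translation": [[-0.016,0.015,1.0],[-0.016,0.015,2.0],[-0.016,0.015,2.6],[-0.016,0.015,2.73],[-0.016,0.015,2.73],[-0.016,0.015,2.73]], "angular": [[-0.01,-0.01,0],[-0.01,-0.01,0],[-0.01,-0.01,0],[-0.01,-0.01,0],[-0.01,-0.01,0],[-0.01,-0.01,0]], "hand": [0.1,0.1,0.1,0.1,0.1,0.1]}}

```text
time: 21.9
position: [0.5831, -0.2743, 0.0983]
eef_rot: [179.9, 0.0, 73.4]
wrist_force: [-0.4, -0.7, -0.2]
grip_width: 0.016
```

```bash
python3 -c "
from h import *
import cv2
b=snap('side','d13');c=snap('scene','s13')
o=[]
for n,im in (('side',b),('scene',c)):
  p=proj(n,[[.5825,-.2746,.045]])[0]; x,y=int(p[0]),int(p[1])
  o.append(cv2.resize(cv2.convertScaleAbs(im[y-25:y+25,x-25:x+25],alpha=2.5,beta=20),None,fx=8,fy=8,interpolation=cv2.INTER_CUBIC))
cv2.imwrite('pics/sd13.png',np.hstack(o))
rel([.5825,-.2746,.0593],73.3)"
```

```text
t 22.0 pos [ 0.583  -0.2746  0.0983] rot [1.799e+02 5.000e-02 7.333e+01] F [-0.32 -0.43 -0.1 ] M [-0.033  0.124 -0.003] w 0.0156
T [-0.004 -0.019  1.301] A [0.012 0.006 0.003]
```

View pics/sd13.png

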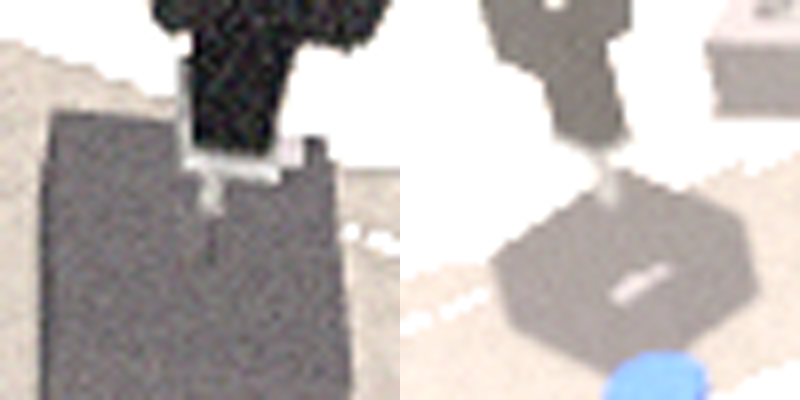

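{"method": "drive_tool", "body": {"translation": [[-0.004,-0.015,0.3],[-0.004,-0.015,0.55],[-0.004,-0.015,0.7],[-0.004,-0.015,0.7]], "angular": [[0.01,0,0],[0.01,0,0],[0.01,0,0],[0.01,0,0]], "hand": [0.1,0.1,0.1,0.1]}}

```text
time: 22.4
position: [0.5821, -0.2744, 0.0762]
eef_rot: [-179.9, 0.0, 73.3]
wrist_force: [0.1, 0.1, -0.4]
grip_width: 0.0154
```

```bash
python3 -c "
from h import *
rel([.5825,-.2746,.0595],73.3)"
```

```text
t 22.4 pos [ 0.5821 -0.2744  0.0762] rot [-1.7991e+02  1.0000e-02  7.3320e+01] F [ 0.12  0.08 -0.39] M [-0.166  0.088  0.04 ] w 0.0154
T [-0.004  0.014  0.558] A [-0.011  0.001  0.002]
```

Tip is 9 mm into the pocket with no force. Lower until seated.

{"method": "drive_tool", "body": {"translation": [[-0.004,0.014,0.2],[-0.004,0.014,0.4],[-0.004,0.014,0.52],[-0.004,0.014,0.55],[-0.004,0.014,0.55]], "angular": [[-0.01,0,0],[-0.01,0,0],[-0.01,0,0],[-0.01,0,0],[-0.01,0,0]], "hand": [0.1,0.1,0.1,0.1,0.1]}}

```text
time: 22.9
position: [0.5825, -0.2746, 0.0597]
eef_rot: [-180.0, 0.0, 73.3]
wrist_force: [-0.7, -0.5, -1.2]
grip_width: 0.0157
```

```bash
python3 -c "
from h import *
rel([.5825,-.2746,.0593],73.3)"
```

```text
t 22.9 pos [ 0.5825 -0.2746  0.0597] rot [-1.7999e+02  1.0000e-02  7.3320e+01] F [-0.68 -0.53 -1.16] M [-0.112  0.091 -0.068] w 0.0157
T [ 0.    -0.002  0.013] A [-0.001  0.001  0.003]
```

{"method": "drive_tool", "body": {"translation": [[0,0,0.02],[0,0,0.02]], "angular": [[0,0,0],[0,0,0]], "hand": [0.1,0.1]}}

```text
time: 23.1
position: [0.5826, -0.2747, 0.0595]
eef_rot: [180.0, 0.0, 73.3]
wrist_force: [-0.8, 0.7, 1.9]
grip_width: 0.0156
```

{"method": "drive_tool", "body": {"translation": [[0,0,0],[0,0,0],[0,0,0],[0,0,0],[0,0,0],[0,0,-0.5],[0,0,-1.5],[0,0,-3],[0,0,-4.5],[0,0,-5],[0,0,-5]], "angular": [[0,0,0],[0,0,0],[0,0,0],[0,0,0],[0,0,0],[0,0,0],[0,0,0],[0,0,0],[0,0,0],[0,0,0],[0,0,0]], "hand": [0.25,0.35,0.5,0.5,0.5,0.5,0.5,0.5,0.5,0.5,0.5]}}

```text
time: 24.2
position: [0.5833, -0.275, 0.2122]
eef_rot: [179.7, 0.1, 73.3]
wrist_force: [0.5, 0.5, -0.4]
grip_width: 0.0441
```

```bash
python3 -c "
from h import *
import cv2
w=snap('wrist','w14');b=snap('side','d14');c=snap('scene','s14')
o=[]
for n,im in (('side',b),('scene',c)):
  p=proj(n,[[.5825,-.2746,.045]])[0]; x,y=int(p[0]),int(p[1])
  o.append(cv2.resize(cv2.convertScaleAbs(im[y-25:y+25,x-25:x+25],alpha=2.5,beta=20),None,fx=8,fy=8,interpolation=cv2.INTER_CUBIC))
cv2.imwrite('pics/sd14.png',np.hstack(o))
cv2.imwrite('pics/s14z.png',cv2.resize(cv2.convertScaleAbs(c[200:275,295:395],alpha=1.3),None,fx=8,fy=8,interpolation=cv2.INTER_CUBIC))
rel([.5825,-.2746,.0593],73.3)"
```

```text
t 24.35 pos [ 0.5821 -0.2743  0.2076] rot [-1.7986e+02 -4.0000e-02  7.3320e+01] F [ 0.   -0.31 -0.43] M [-0.074  0.105  0.014] w 0.0439
T [-0.008  0.028  4.945] A [-0.018 -0.004  0.002]
```

View pics/sd14.png

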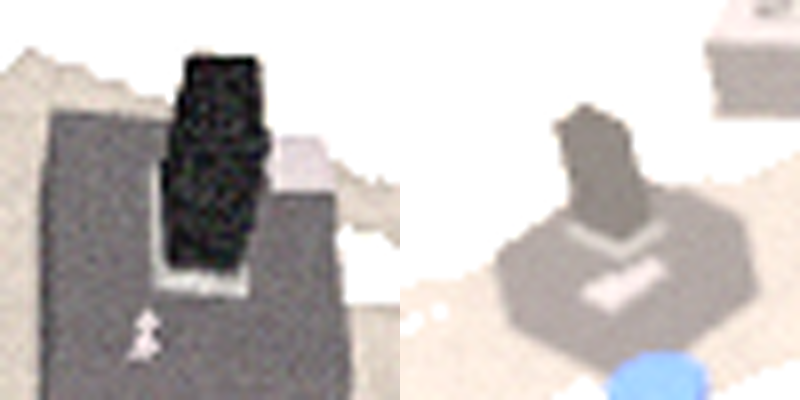

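View pics/w14.png

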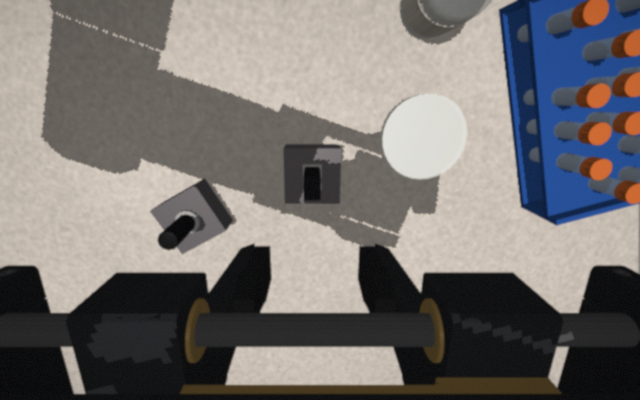

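View pics/s14z.png

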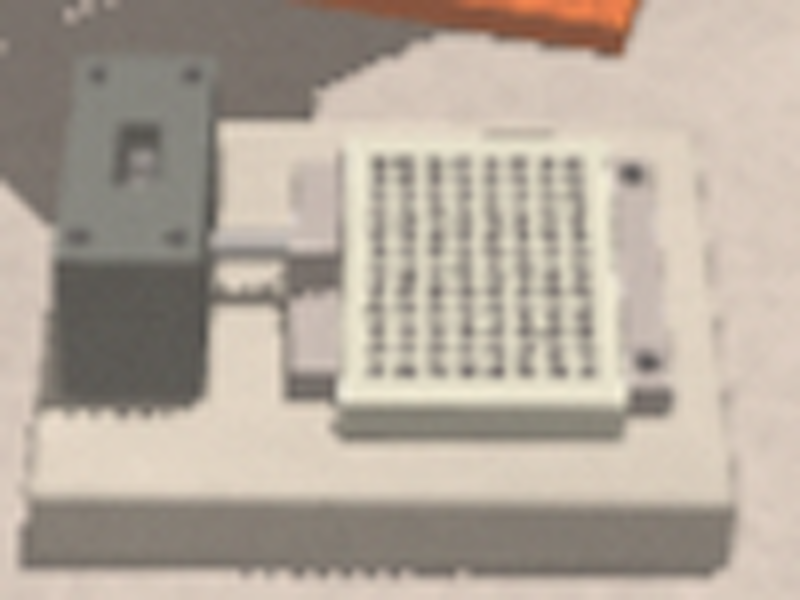

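```bash
python3 -c "
from cell import robot
print(robot.job_done(), robot.get_state()['time'])"
```

```text
the job is handed in; nothing more can be done
the job is handed in; nothing more can be done
```

The plate is clamped between the jaw and the stop bar, the blade is back in its stand, and the job was handed in at about 24 s of the 67 s allowed.

- **Taking the blade:** I took the rectangular-handled tool from its stand, not the round probe, and put it through the slot.
- **Turning the wheel:** Two strokes ran at 2 to 3 N with the jaw free. On the third the wheel stiffened. The blade gave slightly in the grip at about 6.5 to 7 N, so I backed off and re-engaged the same tooth with the tip 3 mm shallower for better leverage. I stopped at about 7 to 7.5 N along the push direction. No reading exceeded about 7.7 N, well under the 12 N limit.
- **Returning the blade:** It went back into the pocket without resistance and I released it.

Last pictures:
- The plate touches the stop bar on one side and the jaw on the other.
- The blade hangs upright by its flange, with the gripper clear above it.
- I saw nothing else disturbed.

- **Force readings:** They were noisy. On the last push, single direct readings ran from 6.5 to 7.4 N and the estimate from the wrist moment from 7.5 to 7.7 N, so the snug force is only known to about 1 N.
- **Not measured:** I could not measure the force left on the plate after release.

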